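# Flip the cup wrench over the filter cap and turn the cap home

### The job

The cup wrench was left standing mouth up on the bench. Turn it over, set it mouth down all the way onto the hexagon head of the filter housing's black cap, and use it to turn the cap clockwise fully home against its stop. Leave the wrench sitting on the cap, ready for the torque wrench, and leave the oil can, pliers, tape measure and screwdriver where they are.

Things in the scene. Friction and masses are not known exactly. Their poses are not given: they have to be found in the camera images.
- cup_wrench: Steel cup wrench, 45 mm high, 0.24 kg, standing mouth up. Outside: regular octagon 56 mm across flats (lies still on any side), flats facing its x, y and every 45 deg. Inside: hexagon socket 42 mm across flats, 38 mm deep, flats facing its +x and every 60 deg. Closed end 7 mm thick with a square drive hole. Origin: centre of the closed end's outside; z points to the mouth.
- wrench_mouth (a point): Centre of the cup wrench's mouth, in the plane of its rim, 45 mm along the wrench's z from its origin; same axes as the wrench.
- filter_housing: Aluminium filter housing, fixed to the bench by a foot 112 mm (its x) by 58 mm (its y). Two hose ports stick out 67 mm along its +y and -y, 41 mm above the bench. Its round body ends in a collar of 37 mm radius, 66 mm above the bench, with stop lugs up to 72 mm. Origin: centre of the foot's underside, z up.
- cap_seat (a point): On the housing's black cap: centre of the top face of its round flange (radius 31 mm), 76 mm above the bench; the wrench's rim rests here when fully on. From here the hexagon head rises 30 mm, 40 mm across flats, its top 3 mm chamfered. z up along the cap's turning axis; x and y turn with the cap, flats facing its +x and every 60 deg, two flange lugs along +x and -x.
- filter_cap (a joint): Angle of the bayonet cap, rad: grows as the cap turns clockwise seen from above; 1.40 is fully home, the cap's lugs against the stop lugs of the collar. It starts loose, between 0 and 0.45, turns against a steady friction of about 0.3 N m and stays where it is left.
- oil_can: Small red pump oil can with a thin bent spout, 62 x 84 x 162 mm, standing on the low round tray. Origin: centre of its underside. Bystander.
- pliers: Pliers with blue grips, 171 x 58 x 14 mm, lying on the bench. Origin: centre of its underside. Bystander.
- tape_measure: Yellow tape measure, 36 x 93 x 68 mm, on the bench. Origin: centre of its underside. Bystander.
- screwdriver: Screwdriver with a red handle, 171 x 26 x 26 mm, lying on the bench. Origin: centre of its underside. Bystander.
- shelf_edge (a point): Lower front edge of the wooden wall shelf over the back of the bench, 606 mm ahead of the robot and 451 mm above the bench, running along y across the whole bench; keep the forearm and wrist in front of it. Fixed.
There are look-alikes about, which are no part of the job. What is shaped like the cup_wrench but green is not meant.

How it is judged:
On the way, in this order (a step that is already met when the one before it is completed fails the run):
1. the cup wrench is mouth down on the cap's head, its rim down on the flange (angle between cup_wrench's own z axis and vertical above 3.04 rad and horizontal distance between wrench_mouth and cap_seat below 0.004 m and z of wrench_mouth in the frame of cap_seat below 0.003 m), for 0.2 s.
2. the cap is turned fully home with the wrench still on it (all of step 1 and value of joint filter_cap above 1.32 rad), for 0.2 s.
At the end, for the whole second after the job is handed in: The cup wrench rests, released and still, mouth down on the cap: its axis within 0.1 rad of vertical, its mouth centre within 4 mm of the cap's axis and its rim within 3 mm of the flange; the cap stands at 1.32 rad or more, against its stop at 1.40 (all of step 2 and linear speed of cup_wrench below 0.02 m/s); the robot touches nothing.
It fails at once if the oil can is moved more than 30 mm or tipped (distance of oil_can from where it was at the start of the episode above 0.03 m or angle between oil_can's own z axis and vertical above 0.4 rad).
It fails at once if the pliers are moved more than 30 mm (distance of pliers from where it was at the start of the episode above 0.03 m).
It fails at once if the tape measure is moved more than 30 mm (distance of tape_measure from where it was at the start of the episode above 0.03 m).
It fails at once if the screwdriver is moved more than 30 mm (distance of screwdriver from where it was at the start of the episode above 0.03 m).
It also fails if it takes over 64 s, if anything falls off the work surface, if the arm or the gripper's body presses on something with over 40 N, if the wrist force passes 120 N, or if a joint passes its speed limit or range.

### The arm

A 7-joint arm with a two-finger parallel gripper is mounted at the origin on a cart in front of the work surface, level with it; the furniture and walls round the work are solid. World frame = base frame: x ahead of the robot, y to its left, z up, the work surface at z = 0. Lengths are in m, angles in rad, forces in N, time in s.
With the tool pointing down it reaches from about 0.4 to 0.85 m from the base axis. Payload 10.4 kg.
Tool frame: the origin (TCP) lies between the finger pads; the fingertips stand tcp_to_tips ahead of it and the grasp point (between the pads) lies 8 mm behind it (tcp_to_tips is the distance from the TCP to the fingertips, in m); z points along the fingers, y is the line along which they close (so a half turn about z gives the same grasp; the last joint's range is limited). The gripper opens to 85 mm and grips with 20 to 120 N. Pads are 22 mm wide; open, the fingers measure 114 mm over their backs; the gripper's body (76 mm by 85 mm) begins 54 mm behind the grasp point. The pads swing forward as they close: fully open they stand 13 mm farther back than shut.
Start: joints at [1.14, 0.332, -0.065, 1.46, 0.022, 1.35, -0.088], TCP at [0.248, -0.574, 0.242] pointing down, gripper open.
Joint ranges: [-2.6, 2.6], [-0.5, 2.12], [-1.47, 1.34], [0.16, 2.42], [-1.27, 4.41], [0.06, 2.06], [-2.6, 2.6]. Speed limits (rad/s): [2.22, 2.22, 2.79, 2.79, 3.14, 3.14, 3.14].

### API

Orientations are given as a unit quaternion [x, y, z, w].
In Python, from workcell import * gives the robot as it stands.
- The arm moves only by the tool apply_moves, never from a script. Its argument "rows" is a list of rows, each an object of numbers: "x", "y", "z": the shift along the tool's x, y, z in mm; "ax", "ay", "az": the turn, a rotation vector about the tool's x, y, z in degrees; "gripper": the closure, from 0 (fully open) to 1 (shut). A call has 1 to 5 rows; each row shifts and turns the commanded pose from where the row before left it, along the tool's axes as they then stand; what a row does not reach is not made up. A row lasts 1/12 s, in which the tool goes at most 41.7 mm and 7.16 degrees, less where a joint would pass 70% of its speed; a pose out of reach is approached as far as the arm can. A call with a gripper value outside its range is refused whole. The fingers move at their own pace and stop on an object; "newtons" is the grip in N (left out, the last holds). Time passes only in rows, so rows that do not move let the fingers close. It gives the time, the measured TCP pose, the force, the opening and the grip force at its end, in the units of the state.
- get_obs(): the state, without advancing time (a new reading comes with each control period).
- camera(name): name is "side" or "top" or "wrist"; returns a dict with "color" (420x560x3 uint8, red, green, blue), "fov_y" (degrees; the focal length in pixels is half the picture's height over the tangent of half this angle, whatever the lens; pixels are square), "cx", "cy" (the principal point, pixels), "rvec" (rotation vector, rad) and "tvec" (3), from world to camera coordinates, as OpenCV has them. Camera axes: x right, y down, z forward; pixel columns grow to the right and rows downward; lengths in m; the calibration is good to about 2 mm. A picture is of the moment at which its call begins. There is no depth.
- hand_in(): hands the job in; it is judged then, once.
The state is a dict: "clock": time; "joint_pos": joint angles; "joint_velocities": joint speeds; "tau": joint torques, N m; "position": TCP position; "ee_rot": TCP orientation; "ft_force": force on the tool from outside, world axes, zero at the start; "torque": the same for the moment, N m; "grip_width": opening from 0.0 (shut) to 1.0 (fully open); "grasp_force": force on a finger pad.
Only numpy, scipy, OpenCV 4.12 (cv2) and the standard library are available. Lean on these libraries where they do the work, as an engineer would, in place of code of your own. Each camera call takes 0.05 s, during which the arm holds its last target. There are 200 camera calls.

## Working session

There is one attempt and no reset: what is moved stays moved. The work goes in short steps, Python scripts to look and compute and a tool call to move; the robot and the scene stay as the last step left them, time stands still between calls to the robot, and variables do not carry over. Pictures are saved under pics/ and viewed, at most 10 in all, crops included, and the job is handed in when it is done.

Besides the shell and the picture viewer there is one more tool, called after "Call:" by a JSON object that holds its "fn" and its "kwargs", one argument or row to a line. apply_moves: Moves the arm, as the interface text tells. Its arguments: {"type":"object","properties":{"rows":{"type":"array","items":{"type":"object","properties":{"x":{"type":"number"},"y":{"type":"number"},"z":{"type":"number"},"ax":{"type":"number"},"ay":{"type":"number"},"az":{"type":"number"},"gripper":{"type":"number"}}}},"newtons":{"type":"number"}},"required":["rows"]}

```bash
ls; mkdir -p pics; cat > h.py <<'E'
from workcell import *
import numpy as np, cv2
from scipy.spatial.transform import Rotation as R
def snap(n,f):
    c=camera(n); cv2.imwrite(f'pics/{f}.png',c['color'][:,:,::-1]); 
    np.savez(f'pics/{f}.npz',**c); return c
def load(f): return dict(np.load(f'pics/{f}.npz'))
def KRt(c):
    f=210/np.tan(np.radians(float(c['fov_y']))/2)
    K=np.array([[f,0,float(c['cx'])],[0,f,float(c['cy'])],[0,0,1]])
    Rm=R.from_rotvec(np.array(c['rvec']).ravel()).as_matrix(); return K,Rm,np.array(c['tvec']).ravel()
def ray(c,u,v):
    K,Rm,t=KRt(c); d=Rm.T@np.linalg.inv(K)@np.array([u,v,1.]); return -Rm.T@t,d/np.linalg.norm(d)
def onz(c,u,v,z):
    o,d=ray(c,u,v); return o+d*(z-o[2])/d[2]
def proj(c,p):
    K,Rm,t=KRt(c); q=K@(Rm@np.asarray(p,float)+t); return q[:2]/q[2]
def tri(c1,a,c2,b):
    o1,d1=ray(c1,*a);o2,d2=ray(c2,*b)
    s=np.linalg.lstsq(np.c_[d1,-d2],o2-o1,rcond=None)[0]
    p,q=o1+s[0]*d1,o2+s[1]*d2; return (p+q)/2,np.linalg.norm(p-q)
E
python3 - <<'E'
from h import *
o=get_obs()
print({k:np.round(v,3) for k,v in o.items()})
import workcell; print([k for k in dir(workcell) if k[0]!='_'])
try: print(tcp_to_tips)
except Exception as e: print(e)
ims=[]
for n in('top','side','wrist'):
    c=snap(n,n+'0'); K,Rm,t=KRt(c); print(n,c['fov_y'],c['cx'],c['cy'],-Rm.T@t,Rm[2])
E
```

```text
pics
{'clock': np.float64(0.0), 'joint_pos': array([ 1.14 ,  0.333, -0.065,  1.461,  0.022,  1.35 , -0.088]), 'joint_velocities': array([ 0.001, -0.001,  0.001, -0.001, -0.001, -0.002, -0.   ]), 'tau': array([-1.0000e-03, -6.2544e+01,  4.9000e-02, -3.9160e+01,  1.6000e-02,
        1.0000e-02, -0.0000e+00]), 'position': array([ 0.248, -0.573,  0.242]), 'ee_rot': array([ 0.979,  0.203, -0.   , -0.001]), 'ft_force': array([-0.152, -0.737,  0.265]), 'torque': array([ 0.055, -0.008,  0.044]), 'grasp_force': np.float64(0.0), 'grip_width': np.float64(1.003)}
['MotionError', 'camera', 'get_obs', 'hand_in', 'tcp_to_tips']
0.011
top 51.332579566926924 286.9157813135257 211.15675360814032 [-0.28519653  0.03379296  1.46254585] [ 0.54403131  0.06196509 -0.83677372]
side 43.66529081043072 276.51597273008383 210.02089138717196 [0.06005902 1.15573327 1.23106545] [ 0.28059051 -0.7052196  -0.65110235]
wrist 71.43992299956889 280.17769160201357 206.114715806281 [ 0.31450805 -0.54353922  0.37266158] [-0.26155882 -0.11206538 -0.95865966]
```

View pics/top0.png

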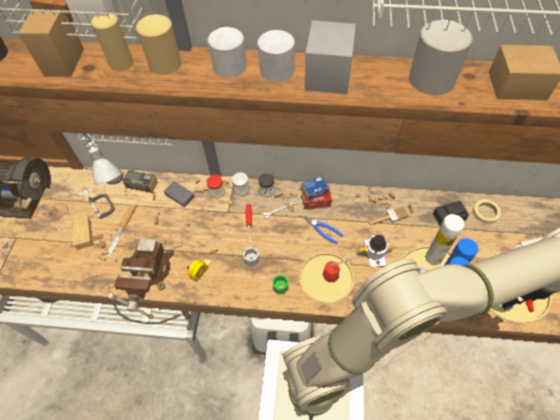

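View pics/side0.png

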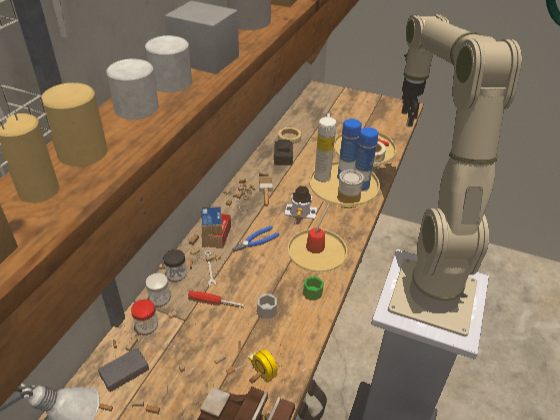

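The top view shows the steel wrench at about (251,257), the green look-alike at (280,284), the housing with its black cap at (377,248), the oil can at (331,271), the pliers at (323,230), the screwdriver at (249,215) and the tape at (198,269). In the side view the wrench is at (267,306) and the cap at (301,197). I'll zoom in on both.

```bash
python3 - <<'E'
from h import *
def crop(f,u,v,w=50,h=36):
    im=cv2.imread(f'pics/{f}.png')[v-h//2:v+h//2,u-w//2:u+w//2]
    return cv2.resize(im,(400,288),interpolation=cv2.INTER_CUBIC)
a=np.vstack([np.hstack([crop('top0',251,257),crop('side0',267,306)]),np.hstack([crop('top0',377,246),crop('side0',301,200)])])
cv2.imwrite('pics/z0.png',a)
t,s=load('top0'),load('side0')
for n,a,b in(('wr',(251,257),(267,306)),('cap',(377,240),(302,191)),('can',(331,271),(316,240)),('green',(280,284),(313,288))):
    print(n,tri(t,a,s,b))
E
```

```text
wr (array([0.4402499 , 0.25388647, 0.02091663]), np.float64(0.0014557889138045869))
cap (array([ 0.5046908 , -0.19610856,  0.10195798]), np.float64(0.0006437950705750382))
can (array([ 0.3951693 , -0.04069909,  0.04722394]), np.float64(0.0007615650680352754))
green (array([0.34062047, 0.13621513, 0.02309596]), np.float64(0.000540599668164715))
```

View pics/z0.png

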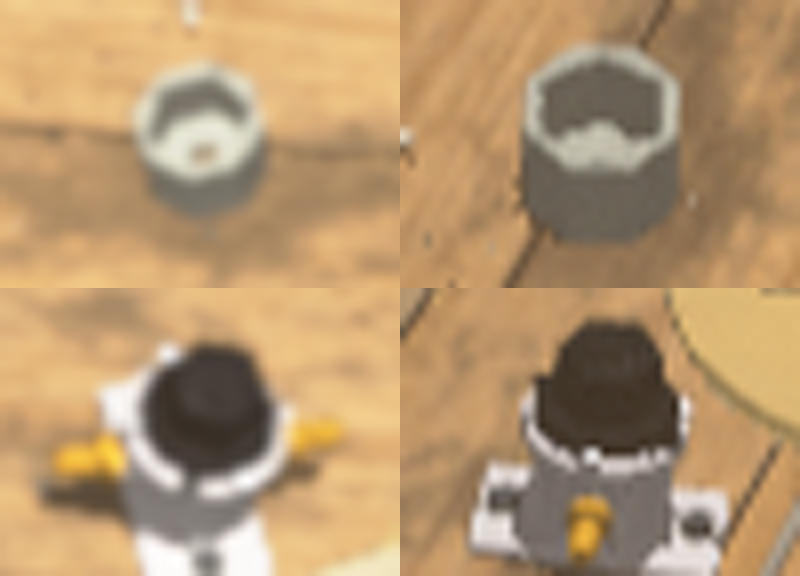

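The wrench stands at about (0.440, 0.254) and the cap axis is at about (0.505, -0.196), with the cap's height matching the 106 mm expected. The ports run roughly along y. Next come close-ups with the wrist camera, the cap first.

```bash
cat >> h.py <<'E'
import json
def log():
    o=get_obs(); open('log.txt','a').write(json.dumps([list(map(float,o['joint_pos'])),list(map(float,o['position'])),list(map(float,o['ee_rot']))])+'\n'); return o
def Rt(d,y):  # tool rotation from approach d and closing y
    d=np.array(d,float);d/=np.linalg.norm(d);y=np.array(y,float);y-=d*(y@d);y/=np.linalg.norm(y)
    return R.from_matrix(np.c_[np.cross(y,d),y,d])
def plan(p=None,Rg=None):
    """turn first (about TCP), then shift in turned tool axes"""
    o=log(); R0=R.from_quat(o['ee_rot']); P=np.array(o['position'])
    print('now',np.round(P,4),'z',np.round(R0.as_matrix()[:,2],3),'y',np.round(R0.as_matrix()[:,1],3),'q',np.round(o['joint_pos'],2),'t',round(float(o['clock']),2),'F',np.round(o['ft_force'],1),'w',np.round(o['grip_width'],3),'g',np.round(o['grasp_force'],1))
    Rg=Rg or R0
    rv=(R0.inv()*Rg).as_rotvec(degrees=True)
    print('turn',np.round(rv,1),'rows',np.ceil(np.linalg.norm(rv)/7.1))
    if p is not None:
        d=Rg.inv().apply(np.array(p)-P)*1000; print('then shift',np.round(d,1),'rows',np.ceil(np.linalg.norm(d)/41))
E
python3 - <<'E'
from h import *
plan([0.248,-0.574,0.40]); plan([0.45,-0.196,0.40])
E
```

```text
now [ 0.2478 -0.5735  0.2417] z [-0.     0.001 -1.   ] y [ 0.397 -0.918 -0.001] q [ 1.14  0.33 -0.06  1.46  0.02  1.35 -0.09] t 0.15 F [ 0.5  0.2 -0.7] w 1.0 g 0.0
turn [0. 0. 0.] rows 0.0
then shift [  -0.     0.4 -158.3] rows 4.0
now [ 0.2478 -0.5735  0.2417] z [-0.     0.001 -1.   ] y [ 0.397 -0.918 -0.001] q [ 1.14  0.33 -0.06  1.46  0.02  1.35 -0.09] t 0.15 F [ 0.5  0.2 -0.7] w 1.0 g 0.0
turn [0. 0. 0.] rows 0.0
then shift [ 335.4 -266.5 -158. ] rows 12.0
```

Call:
{"fn": "apply_moves", "kwargs": {
  "rows": [
    {"z": -40},
    {"z": -40},
    {"z": -40},
    {"z": -38},
    {"x": 28, "y": -22}
  ]
}}

```text
invalid input at $.rows[0]: expected keys x, y, z, ax, ay, az, gripper
```

Call:
{"fn": "apply_moves", "kwargs": {
  "rows": [
    {"x": 28, "y": -22},
    {"x": 28, "y": -22},
    {"x": 28, "y": -22},
    {"x": 28, "y": -22},
    {"x": 28, "y": -22}
  ]
}}

```text
invalid input at $.rows[0]: expected keys x, y, z, ax, ay, az, gripper
```

Call:
{"fn": "apply_moves", "kwargs": {
  "rows": [
    {"x": 28, "y": -22},
    {"x": 28, "y": -22},
    {"x": 28, "y": -22},
    {"x": 28, "y": -22},
    {"x": 28, "y": -22}
  ]
}}

```text
invalid input at $.rows[0]: expected keys x, y, z, ax, ay, az, gripper
```

Call:
{"fn": "apply_moves", "kwargs": {
  "rows": [
    {"x": 28, "y": -22, "z": 25},
    {"z": 35},
    {"z": 40},
    {"z": 0}
  ]
}}

```text
invalid input at $.rows[0]: expected keys x, y, z, ax, ay, az, gripper
```

```bash
python3 - <<'E'
from h import *
plan()
c=snap('wrist','wcap')
p=proj(c,[.505,-.196,.106]); print(p)
im=c['color'][:,:,::-1]; u,v=map(int,p)
u=max(90,min(470,u));v=max(75,min(345,v))
cv2.imwrite('pics/wcapz.png',cv2.resize(im[v-75:v+75,u-90:u+90],(720,600),interpolation=cv2.INTER_CUBIC)); print(u,v)
E
```

```text
now [ 0.2478 -0.5735  0.2417] z [-0.     0.001 -1.   ] y [ 0.397 -0.918 -0.001] q [ 1.14  0.33 -0.06  1.46  0.02  1.35 -0.09] t 0.15 F [ 0.5  0.2 -0.7] w 1.0 g 0.0
turn [0. 0. 0.] rows 0.0
[-145.57090741 -451.16131211]
90 75
```

View pics/wcapz.png

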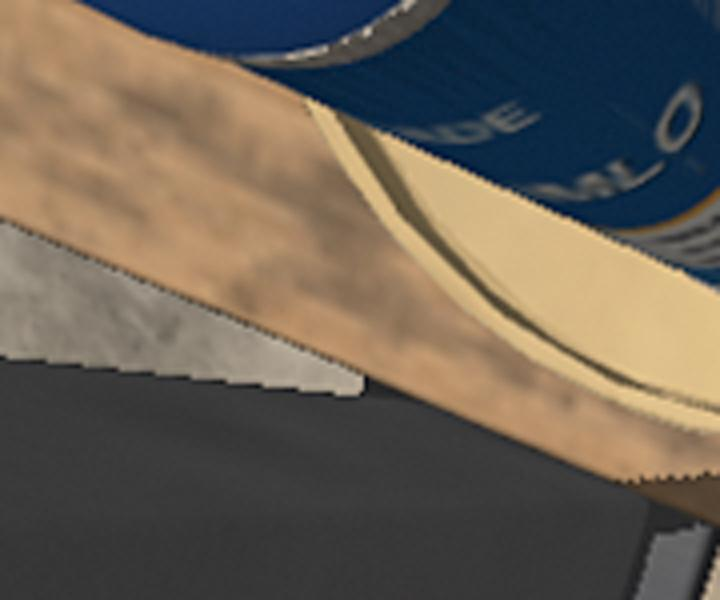

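That call was refused because every row needs all the keys, so the arm hasn't moved. The picture shows only the bench edge and the blue bottle's tray, which is no use. I'll send the moves again in full.

Call:
{"fn": "apply_moves", "kwargs": {
  "rows": [
    {"x": 0, "y": 0, "z": -40, "ax": 0, "ay": 0, "az": 0, "gripper": 0},
    {"x": 0, "y": 0, "z": -40, "ax": 0, "ay": 0, "az": 0, "gripper": 0},
    {"x": 0, "y": 0, "z": -40, "ax": 0, "ay": 0, "az": 0, "gripper": 0},
    {"x": 0, "y": 0, "z": -38, "ax": 0, "ay": 0, "az": 0, "gripper": 0},
    {"x": 28, "y": -22, "z": 0, "ax": 0, "ay": 0, "az": 0, "gripper": 0}
  ]
}}

```text
clock: 0.62
position: [0.2614, -0.5482, 0.4086]
ee_rot: [0.98, 0.198, 0.001, 0.006]
ft_force: [0.1, -1.5, 1.1]
grip_width: 1.003
grasp_force: 0.0
```

Call:
{"fn": "apply_moves", "kwargs": {
  "rows": [
    {"x": 28, "y": -22, "z": 0, "ax": 0, "ay": 0, "az": 0, "gripper": 0},
    {"x": 28, "y": -22, "z": 0, "ax": 0, "ay": 0, "az": 0, "gripper": 0},
    {"x": 28, "y": -22, "z": 0, "ax": 0, "ay": 0, "az": 0, "gripper": 0},
    {"x": 28, "y": -22, "z": 0, "ax": 0, "ay": 0, "az": 0, "gripper": 0},
    {"x": 28, "y": -22, "z": 0, "ax": 0, "ay": 0, "az": 0, "gripper": 0}
  ]
}}

```text
clock: 1.03
position: [0.3502, -0.3842, 0.4003]
ee_rot: [0.979, 0.202, -0.0, 0.0]
ft_force: [0.6, 1.4, -0.6]
grip_width: 1.004
grasp_force: 0.0
```

Call:
{"fn": "apply_moves", "kwargs": {
  "rows": [
    {"x": 28, "y": -22, "z": 0, "ax": 0, "ay": 0, "az": 0, "gripper": 0},
    {"x": 28, "y": -22, "z": 0, "ax": 0, "ay": 0, "az": 0, "gripper": 0},
    {"x": 28, "y": -22, "z": 0, "ax": 0, "ay": 0, "az": 0, "gripper": 0},
    {"x": 28, "y": -22, "z": 0, "ax": 0, "ay": 0, "az": 0, "gripper": 0},
    {"x": 28, "y": -22, "z": 0, "ax": 0, "ay": 0, "az": 0, "gripper": 0}
  ]
}}

```text
clock: 1.45
position: [0.4351, -0.2277, 0.4004]
ee_rot: [0.979, 0.202, 0.0, 0.0]
ft_force: [1.2, -0.3, 0.3]
grip_width: 1.0
grasp_force: 0.0
```

Call:
{"fn": "apply_moves", "kwargs": {
  "rows": [
    {"x": 28, "y": -22, "z": 25, "ax": 0, "ay": 0, "az": 0, "gripper": 0},
    {"x": 0, "y": 0, "z": 35, "ax": 0, "ay": 0, "az": 0, "gripper": 0},
    {"x": 0, "y": 0, "z": 40, "ax": 0, "ay": 0, "az": 0, "gripper": 0},
    {"x": 0, "y": 0, "z": 0, "ax": 0, "ay": 0, "az": 0, "gripper": 0}
  ]
}}

```text
clock: 1.78
position: [0.4478, -0.198, 0.2941]
ee_rot: [0.979, 0.203, -0.005, -0.003]
ft_force: [-1.8, -1.2, -0.7]
grip_width: 1.0
grasp_force: 0.0
```

```bash
python3 - <<'E'
from h import *
plan()
c=snap('wrist','wcap')
p=proj(c,[.505,-.196,.106]); print(p)
im=c['color'][:,:,::-1]; u,v=map(int,p)
u=max(90,min(470,u));v=max(75,min(345,v))
cv2.imwrite('pics/wcapz.png',cv2.resize(im[v-75:v+75,u-90:u+90],(720,600),interpolation=cv2.INTER_CUBIC)); print(u,v)
E
```

```text
now [ 0.4478 -0.198   0.2941] z [-0.01   0.004 -1.   ] y [ 0.398 -0.918 -0.008] q [ 0.72  0.04 -0.4   1.7   0.01  1.42 -0.85] t 1.78 F [-1.8 -1.2 -0.7] w 1.0 g 0.0
turn [0. 0. 0.] rows 0.0
[302.27503717 137.52249536]
302 137
```

View pics/wcapz.png

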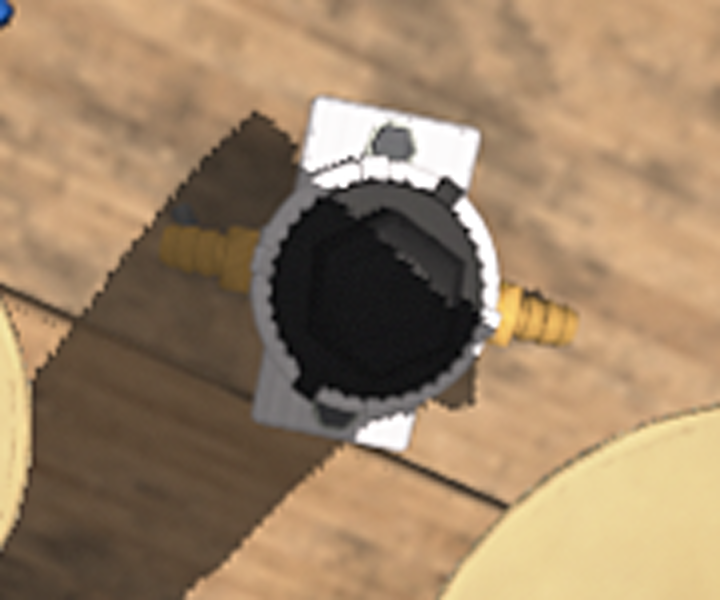

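The cap close-up (4x, crop origin (212,62)) shows the hex head. The flange lugs are at crop (450,192) and (308,386), and a hex flat faces the upper lug, as it should. I'll measure the cap and then move over the wrench.

```bash
python3 - <<'E'
from h import *
c=load('wcap'); f=lambda u,v:(212+u/4-.4,62+v/4-.4)
a=onz(c,*f(450,192),.074); b=onz(c,*f(308,386),.074)
print(a,b,(a+b)/2,np.linalg.norm(a-b),np.degrees(np.arctan2(*(a-b)[1::-1])))
# hexagon top outline: fit from brightness-stretched crop
g=c['color'][62:212,212:392].max(axis=2).astype(float)
m=(g<75).astype(np.uint8); n,l,s,ce=cv2.connectedComponentsWithStats(m)
e=np.clip(g*3.2,0,255).astype(np.uint8)
cv2.imwrite('pics/hex.png',cv2.resize(e[30:115,45:150],(735,595),interpolation=cv2.INTER_CUBIC))
ctr=onz(c,*f(378,290),.076); print('flange c',ctr)
for h in (.076,.106): print(proj(c,[*((a+b)/2)[:2],h])*4-np.array([212,62])*4)
plan([0.38,0.23,0.294])
E
```

```text
[ 0.54200094 -0.20860365  0.074     ] [ 0.47561345 -0.19381439  0.074     ] [ 0.5088072  -0.20120902  0.074     ] 0.06801486028334056 -12.558809869857333
flange c [ 0.50926814 -0.20105114  0.076     ]
[376.22423743 290.12183735]
[384.93056271 296.61097617]
now [ 0.449  -0.1989  0.2985] z [-0.006  0.003 -1.   ] y [ 0.397 -0.918 -0.005] q [ 0.72  0.04 -0.4   1.69  0.01  1.42 -0.85] t 1.83 F [-0.2 -0.3  1. ] w 1.001 g 0.0
turn [0. 0. 0.] rows 0.0
then shift [ 106.8 -421.     6.1] rows 11.0
```

View pics/hex.png

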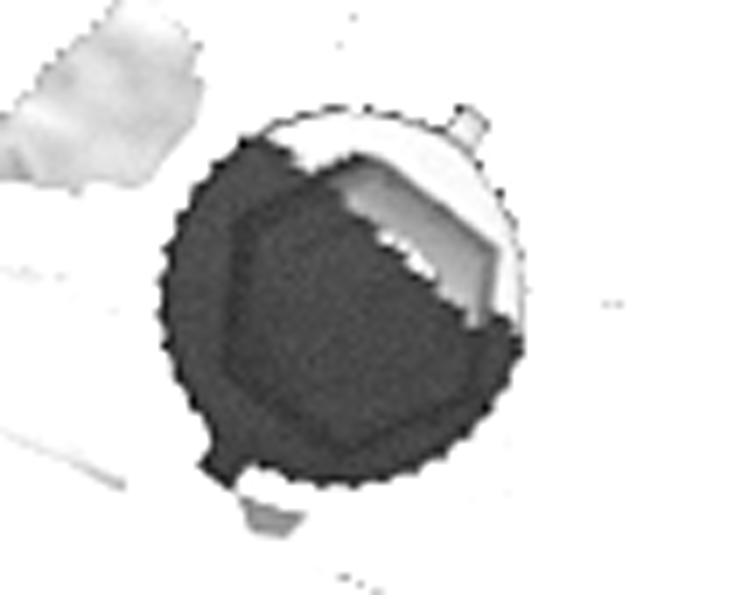

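The stretched view shows the hexagon clearly: two opposite flats both slope at about 35.5° in the image and square up with the lug axis. So the cap's x axis is at -12.6° (mod 60). Next I'll go over the wrench.

Call:
{"fn": "apply_moves", "kwargs": {
  "rows": [
    {"x": 11.5, "y": -38, "z": 0, "ax": 0, "ay": 0, "az": 0, "gripper": 0},
    {"x": 11.5, "y": -38, "z": 0, "ax": 0, "ay": 0, "az": 0, "gripper": 0},
    {"x": 11.5, "y": -38, "z": 0, "ax": 0, "ay": 0, "az": 0, "gripper": 0},
    {"x": 11.5, "y": -38, "z": 0, "ax": 0, "ay": 0, "az": 0, "gripper": 0},
    {"x": 11.5, "y": -38, "z": 0, "ax": 0, "ay": 0, "az": 0, "gripper": 0}
  ]
}}

```text
clock: 2.25
position: [0.4289, -0.0006, 0.3047]
ee_rot: [0.979, 0.202, 0.002, 0.001]
ft_force: [0.8, 0.7, -0.1]
grip_width: 0.997
grasp_force: 0.0
```

Call:
{"fn": "apply_moves", "kwargs": {
  "rows": [
    {"x": 11.5, "y": -38, "z": 0, "ax": 0, "ay": 0, "az": 0, "gripper": 0},
    {"x": 11.5, "y": -38, "z": 0, "ax": 0, "ay": 0, "az": 0, "gripper": 0},
    {"x": 11.5, "y": -38, "z": 0, "ax": 0, "ay": 0, "az": 0, "gripper": 0},
    {"x": 11.5, "y": -38, "z": 0, "ax": 0, "ay": 0, "az": 0, "gripper": 0},
    {"x": 11.5, "y": -38, "z": 0, "ax": 0, "ay": 0, "az": 0, "gripper": 0}
  ]
}}

```text
clock: 2.67
position: [0.4063, 0.1971, 0.3049]
ee_rot: [0.979, 0.202, 0.002, 0.0]
ft_force: [2.5, -0.2, -0.5]
grip_width: 1.003
grasp_force: 0.0
```

Call:
{"fn": "apply_moves", "kwargs": {
  "rows": [
    {"x": 11.5, "y": -38, "z": 0, "ax": 0, "ay": 0, "az": 0, "gripper": 0},
    {"x": 0, "y": 0, "z": 0, "ax": 0, "ay": 0, "az": 0, "gripper": 0},
    {"x": 0, "y": 0, "z": 0, "ax": 0, "ay": 0, "az": 0, "gripper": 0}
  ]
}}

```text
clock: 2.92
position: [0.4015, 0.2369, 0.3043]
ee_rot: [0.979, 0.204, 0.001, -0.001]
ft_force: [0.4, -1.4, 0.6]
grip_width: 1.002
grasp_force: 0.0
```

```bash
python3 - <<'E'
from h import *
plan()
c=snap('wrist','wwr')
p=proj(c,[.44,.254,.045]); print(p)
im=c['color'][:,:,::-1]; u,v=map(int,p)
u=max(50,min(510,u));v=max(42,min(378,v)); print(u-50,v-42)
cv2.imwrite('pics/wwrz.png',cv2.resize(im[v-42:v+42,u-50:u+50],(700,588),interpolation=cv2.INTER_CUBIC))
E
```

```text
now [0.4015 0.2369 0.3043] z [ 0.003  0.002 -1.   ] y [ 0.4   -0.916 -0.001] q [ 0.33 -0.01 -0.93  1.72 -0.01  1.42 -1.76] t 2.92 F [ 0.4 -1.4  0.6] w 1.002 g 0.0
turn [0. 0. 0.] rows 0.0
[280.82827951 144.77815195]
230 102
```

View pics/wwrz.png

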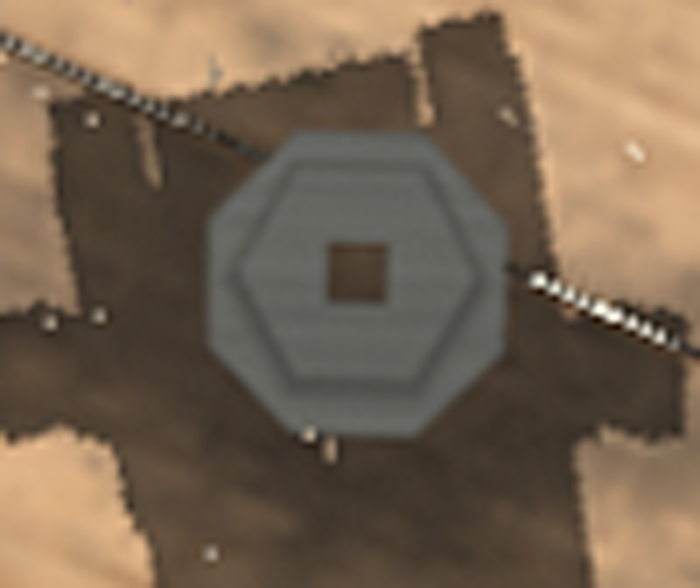

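The close-up (7x, crop origin (230,102)) shows the wrench with its octagon centred at crop (358,284), flats square to the image, and hex flats facing image up and down. So the wrench's x axis lies along the tool's x, about 23.5°. A grasp along that azimuth puts the hex right at the cap for a final approach azimuth of -12.6°. Now I'll check the centre and fit a simple arm model to see which tilts the arm can reach.

```bash
cat > kin.py <<'E'
from h import *
from scipy.optimize import least_squares
D=[json.loads(l) for l in open('log.txt')]
Q=np.array([d[0] for d in D]);P=np.array([d[1] for d in D]);E=R.from_quat([d[2] for d in D])
Y=lambda a:R.from_euler('y',a); Z=lambda a:R.from_euler('z',-a)
def fk(q,L,s=1):
    d,a,b,c=L[:4]; z=np.array([0,0,1.])
    p=d*z; r=Z(q[0])*Y(q[1]); e=p+r.apply(a*z); ex=r.apply([1,0,0])*L[4] if len(L)>4 else 0
    r=r*Z(q[2]); e=e+(r.apply([L[4],0,0]) if len(L)>4 else 0); r2=r*Y(q[3]); w=e+r2.apply([-L[4] if len(L)>4 else 0,0,b]); r2=r2*Z(q[4])*Y(q[5])
    r2=r2*Z(s*q[6]); return w+r2.apply(c*z),r2,w,e
def fit():
    f=lambda L:np.concatenate([fk(q,L)[0]-p for q,p in zip(Q,P)])
    r=least_squares(lambda L:np.r_[f(L),.02*(L-[.3,.4,.4,.3])],[.3,.4,.4,.3]); return r.x,np.abs(f(r.x)).max()
E
python3 - <<'E'
from kin import *
c=load('wwr'); f=lambda u,v:(230+u/7-.4,102+v/7-.4)
print('centre',onz(c,*f(358,284),.045))
for e in [((298,132),(430,132)),((208,345),(208,210)),((235,272),(483,275))]:
    d=onz(c,*f(*e[1]),.045)-onz(c,*f(*e[0]),.045); print(np.degrees(np.arctan2(d[1],d[0])),np.linalg.norm(d))
print(np.linalg.norm(onz(c,*f(358,132),.045)-onz(c,*f(358,437),.045)),np.linalg.norm(onz(c,*f(208,280),.045)-onz(c,*f(508,280),.045)))
L,e=fit(); print(L,e)
for s in (1,-1):
  print(s,[np.round((fk(q,L,s)[1].inv()*R0).as_rotvec(),2) for q,R0 in zip(Q[::3],E[::3])])
E
```

```text
centre [0.44302572 0.25544523 0.045     ]
-66.4164904858276 0.024200238446337556
22.43179862779234 0.024696868327166097
-67.09370916269398 0.04633675613129557
0.05590917167003264 0.056097246466748185
[0.04819519 0.50813991 0.47238422 0.18360615] 0.042665670917870685
1 [array([-0.  , -0.  ,  1.57]), array([ 0.  , -0.  ,  1.57])]
-1 [array([-0.  , -0.  ,  1.75]), array([-0.  ,  0.  , -3.02])]
```

The wrench is at (0.443, 0.2555) with 56 mm across flats and a yaw of about 23°, which agrees with the triangulation. The model's orientations fit, but its lengths need more data. I'll pitch the tool 45° now, as the grasp needs that anyway, and log poses on the way.

Call:
{"fn": "apply_moves", "kwargs": {
  "rows": [
    {"x": 0, "y": 0, "z": 0, "ax": 0, "ay": 6.5, "az": 0, "gripper": 0},
    {"x": 0, "y": 0, "z": 0, "ax": 0, "ay": 6.5, "az": 0, "gripper": 0},
    {"x": 0, "y": 0, "z": 0, "ax": 0, "ay": 6.5, "az": 0, "gripper": 0},
    {"x": 0, "y": 0, "z": 0, "ax": 0, "ay": 0, "az": 0, "gripper": 0}
  ]
}}

```text
clock: 3.3
position: [0.4002, 0.2318, 0.3025]
ee_rot: [0.965, 0.198, 0.17, -0.032]
ft_force: [-0.1, 0.3, -0.6]
grip_width: 1.004
grasp_force: 0.0
```

```bash
python3 -c "
from h import *
plan()"
```

```text
now [0.4002 0.2318 0.3025] z [ 0.316  0.129 -0.94 ] y [ 0.393 -0.919  0.006] q [ 0.34 -0.39 -0.78  1.99 -0.28  1.09 -1.53] t 3.3 F [-0.1  0.3 -0.6] w 1.004 g 0.0
turn [0. 0. 0.] rows 0.0
```

Call:
{"fn": "apply_moves", "kwargs": {
  "rows": [
    {"x": 0, "y": 0, "z": 0, "ax": 0, "ay": 6.5, "az": 0, "gripper": 0},
    {"x": 0, "y": 0, "z": 0, "ax": 0, "ay": 6.5, "az": 0, "gripper": 0},
    {"x": 0, "y": 0, "z": 0, "ax": 0, "ay": 6.5, "az": 0, "gripper": 0},
    {"x": 0, "y": 0, "z": 0, "ax": 0, "ay": 6, "az": 0, "gripper": 0},
    {"x": 0, "y": 0, "z": 0, "ax": 0, "ay": 0, "az": 0, "gripper": 0}
  ]
}}

```text
clock: 3.72
position: [0.3994, 0.229, 0.3059]
ee_rot: [0.939, 0.192, 0.28, -0.047]
ft_force: [0.7, 0.6, 0.2]
grip_width: 1.003
grasp_force: 0.0
```

```bash
python3 - <<'E'
from h import *
a=np.radians(23.3); t=np.radians(45)
d=np.array([np.cos(a)*np.cos(t),np.sin(a)*np.cos(t),-np.sin(t)]); Rg=Rt(d,[np.sin(a),-np.cos(a),0])
g=np.array([.443,.2555,.030])
plan(g+.008*d-.1*d,Rg)
from kin import *
def fk2(q,v):
    d,x1,a,x3,b,x4,c,x6=v; z=np.array
    r=Z(q[0]); p=np.array([0,0,d])+r.apply([x1,0,0]); r=r*Y(q[1]); p=p+r.apply([0,0,a]); r=r*Z(q[2]); p=p+r.apply([x3,0,0]); r=r*Y(q[3])*1
    p=p+r.apply([x4,0,b]); r=r*Z(q[4])*Y(q[5]); p=p+r.apply([x6,0,c]); return p
f=lambda v:np.concatenate([fk2(q,v)-p for q,p in zip(Q,P)])
x0=np.array([.3,0,.4,0,.4,0,.25,0])
r=least_squares(lambda v:np.r_[f(v),.003*(v-x0)],x0); print(len(Q),np.round(r.x,3),np.abs(f(r.x)).max())
E
```

```text
now [0.3994 0.229  0.3059] z [ 0.508  0.196 -0.839] y [ 0.387 -0.922  0.019] q [-0.11 -0.49 -0.47  2.17 -0.13  0.85 -1.7 ] t 3.72 F [0.7 0.6 0.2] w 1.003 g 0.0
turn [ 1.2 12.1  0.3] rows 2.0
then shift [-159.3   -7.   138.8] rows 6.0Traceback (most recent call last):
  File "<stdin>", line 13, in <module>
    return func(*args, **kwargs)
    vector_fun = VectorFunction(
        fun_wrapped,
    ...<6 lines>...
        workers=workers
    )
    self._update_fun()
    ~~~~~~~~~~~~~~~~^^
    self.f = self.fun_wrapped(xp_copy(self.x))
             ~~~~~~~~~~~~~~~~^^^^^^^^^^^^^^^^^
    return np.atleast_1d(self.fun(x))
                         ~~~~~~~~^^^
    return self.f(x, *self.args, **self.kwargs)
           ~~~~~~^^^^^^^^^^^^^^^^^^^^^^^^^^^^^^
  File "<stdin>", line 13, in <lambda>
  File "<stdin>", line 11, in <lambda>
  File "<stdin>", line 9, in fk2
TypeError: Argument 'other' has incorrect type (expected scipy.spatial.transform._rotation.Rotation, got int)
```

```bash
cat > kin.py <<'E'
from h import *
from scipy.optimize import least_squares
D=[json.loads(l) for l in open('log.txt')]
Q=np.array([d[0] for d in D]);P=np.array([d[1] for d in D]);E=R.from_quat([d[2] for d in D])
Y=lambda a:R.from_euler('y',a); Z=lambda a:R.from_euler('z',-a)
def fk(q,v,full=False):
    d,x1,a,x3,b,x4,c,x6=v
    r=Z(q[0]); p=np.array([0,0,d])+r.apply([x1,0,0]); r=r*Y(q[1]); p=p+r.apply([0,0,a]); r=r*Z(q[2]); p=p+r.apply([x3,0,0]); el=p; r=r*Y(q[3])
    p=p+r.apply([x4,0,b]); w=p; r=r*Z(q[4])*Y(q[5]); p=p+r.apply([x6,0,c]); r=r*Z(q[6])*R.from_euler('z',np.pi/2)
    return (p,r,w,el) if full else p
f=lambda v:np.concatenate([fk(q,v)-p for q,p in zip(Q,P)])
x0=np.array([.3,0,.4,0,.4,0,.25,0])
def fit():
    r=least_squares(lambda v:np.r_[f(v),.003*(v-x0)],x0); return r.x,np.abs(f(r.x)).max()
LO=np.array([-2.6,-.5,-1.47,.16,-1.27,.06,-2.6]);HI=np.array([2.6,2.12,1.34,2.42,4.41,2.06,2.6])
def ik(v,p,Rg,q0,n=12,seed=0):
    g=np.random.default_rng(seed); best=[]
    for i in range(n):
        s=np.clip(q0+(0 if i==0 else 1)*g.normal(0,.8,7),LO+.03,HI-.03)
        r=least_squares(lambda q:np.r_[(fk(q,v,1)[0]-p)*5,(fk(q,v,1)[1].inv()*Rg).as_rotvec(),.002*(q-q0)],s,bounds=(LO+.02,HI-.02))
        e=np.linalg.norm(fk(r.x,v)-p),(fk(r.x,v,1)[1].inv()*Rg).magnitude()
        best.append((e[0]*5+e[1]+.01*np.abs(r.x-q0).max(),r.x,e))
    return sorted(best,key=lambda b:b[0])
E
python3 - <<'E'
from kin import *
v,e=fit(); print(len(Q),np.round(v,3),e); np.save('v.npy',v)
E
```

```text
8 [ 0.249  0.074  0.45   0.018  0.402 -0.003  0.34   0.005] 0.03678129978750058
```

```bash
python3 - <<'E'
import re
s=open('kin.py').read()
i=s.index('def fk'); j=s.index('f=lambda')
s=s[:i]+'''def fk(q,v,full=False):
    d,x1,y1,a,x3,y3,b,x4,y4,c,x6=v
    r=Z(q[0]); p=np.array([0,0,d])+r.apply([x1,y1,0]); r=r*Y(q[1]); p=p+r.apply([0,0,a]); r=r*Z(q[2]); p=p+r.apply([x3,y3,0]); el=p; r=r*Y(q[3])
    p=p+r.apply([x4,0,b]); r=r*Z(q[4]); p=p+r.apply([0,y4,0]); w=p; r=r*Y(q[5]); p=p+r.apply([x6,0,c]); r=r*Z(q[6])*R.from_euler('z',np.pi/2)
    return (p,r,w,el) if full else p
'''+s[j:]
s=s.replace('x0=np.array([.3,0,.4,0,.4,0,.25,0])','x0=np.array([.3,0,0,.4,0,0,.4,0,0,.25,0])')
open('kin.py','w').write(s)
E
python3 - <<'E'
from kin import *
v,e=fit(); print(len(Q),np.round(v,3),e); np.save('v.npy',v); print(np.round(f(v).reshape(-1,3)*1000,1)); print(np.round(Q[[0,3,5,6,7]],3),np.round(P,3)[[0,3,5,6,7]])
print([np.round((fk(q,v,1)[1].inv()*e).as_rotvec(),3) for q,e in zip(Q[[0,3,5,6,7]],E[[0,3,5,6,7]])])
E
```

```text
8 [ 0.258  0.    -0.022  0.449  0.    -0.023  0.49  -0.    -0.     0.332
 -0.   ] 2.5931304136195266e-06
[[-0.  0. -0.]
 [-0.  0. -0.]
 [-0.  0. -0.]
 [ 0. -0.  0.]
 [ 0. -0. -0.]
 [-0. -0. -0.]
 [-0. -0. -0.]
 [-0.  0.  0.]]
[[ 1.14   0.333 -0.065  1.461  0.022  1.35  -0.088]
 [ 0.716  0.038 -0.4    1.699  0.014  1.418 -0.848]
 [ 0.331 -0.013 -0.934  1.723 -0.01   1.423 -1.761]
 [ 0.342 -0.388 -0.783  1.991 -0.281  1.089 -1.529]
 [-0.105 -0.491 -0.467  2.172 -0.128  0.849 -1.697]] [[ 0.248 -0.574  0.242]
 [ 0.448 -0.198  0.294]
 [ 0.401  0.237  0.304]
 [ 0.4    0.232  0.303]
 [ 0.399  0.229  0.306]]
[array([-0., -0., -0.]), array([-0., -0.,  0.]), array([-0.,  0.,  0.]), array([-0., -0.,  0.]), array([-0., -0., -0.])]
```

The model now fits to microns. I'll check with it that all the key poses are reachable.

```bash
cat > poses.py <<'E'
from kin import *
v=np.load('v.npy')
def dirn(az,t): a=np.radians(az);t=np.radians(t); return np.array([np.cos(a)*np.cos(t),np.sin(a)*np.cos(t),-np.sin(t)])
def pose(g,az,tilt,flip=False):
    d=dirn(az,tilt); a=np.radians(az); y=np.array([np.sin(a),-np.cos(a),0])*(-1 if flip else 1)
    return g+.008*d, Rt(d,y)
E
python3 - <<'E'
from poses import *
q0=Q[-1]
W=np.array([.443,.2555,.030]); C=np.array([.508,-.200,.104])
def show(n,p,Rg,q0=q0):
    b=ik(v,p,Rg,q0,8); q=b[0][1]; _,_,w,el=fk(q,v,1)
    print(n,'err mm/deg',round(b[0][2][0]*1e3,1),round(np.degrees(b[0][2][1]),1),np.round(q,2),'wrist',np.round(w,2),'elb',np.round(el,2))
for t in (30,45,60): 
  for fl in (0,1): show(f'A{t}{fl}',*pose(W,23.3,t,fl))
for t in (0,10,20): 
  for fl in (0,1): show(f'D{t}{fl}',*pose(C,-12.6,t,fl))
show('C',*pose(W,23.3,90,1)); show('C-110',*pose(W,23.3,110,1))
E
```

```text
A300 err mm/deg 32.2 24.6 [-0.07  0.07 -0.54  2.4   0.9   0.08 -2.58] wrist [0.29 0.15 0.32] elb [ 0.05 -0.04  0.7 ]
A301 err mm/deg 37.8 12.9 [ 0.42  1.23 -1.45  2.4   2.31  1.49 -0.24] wrist [0.22 0.23 0.23] elb [ 0.38 -0.2   0.39]
A450 err mm/deg 14.7 12.1 [-0.72  0.1   0.08  2.4   0.82  0.08 -2.58] wrist [0.3  0.17 0.31] elb [ 0.06 -0.    0.7 ]
A451 err mm/deg 13.6 5.3 [ 0.61  0.74 -1.45  2.4   1.9   0.86 -0.17] wrist [0.26 0.19 0.28] elb [ 0.25 -0.2   0.57]
A600 err mm/deg 0.0 0.0 [-0.91  0.12  0.21  2.39  0.75  0.18 -2.58] wrist [0.29 0.19 0.31] elb [0.06 0.01 0.7 ]
A601 err mm/deg 0.0 0.0 [-0.14  0.17 -0.58  2.35  1.03  0.27  0.33] wrist [0.29 0.19 0.31] elb [ 0.09 -0.03  0.7 ]
D00 err mm/deg 66.7 38.6 [-0.92 -0.48  1.32  2.4   1.5   0.08 -2.58] wrist [ 0.29 -0.2   0.36] elb [-0.11 -0.2   0.65]
D01 err mm/deg 19.0 6.9 [ 2.23  2.01 -1.07  2.4   4.    0.45 -0.18] wrist [ 0.2  -0.16  0.06] elb [-0.27 -0.3   0.05]
D100 err mm/deg 42.4 33.7 [ 0.07 -0.09  0.27  2.4  -1.25  0.08 -0.22] wrist [ 0.29 -0.16  0.37] elb [-0.05 -0.04  0.7 ]
D101 err mm/deg 32.5 10.9 [ 2.25  2.01 -1.27  2.4   2.93  0.32  0.71] wrist [ 0.21 -0.2   0.11] elb [-0.27 -0.29  0.05]
D200 err mm/deg 30.6 25.1 [ 0.27 -0.06  0.07  2.4  -1.25  0.08 -0.24] wrist [ 0.29 -0.15  0.37] elb [-0.04 -0.04  0.71]
D201 err mm/deg 33.7 11.2 [ 1.98  1.15 -1.45  2.4   2.74  0.35 -0.03] wrist [ 0.24 -0.22  0.24] elb [-0.19 -0.38  0.42]
C err mm/deg 0.0 0.0 [ 0.12  0.48 -0.85  1.94  0.45  0.93  1.02] wrist [0.44 0.26 0.35] elb [ 0.22 -0.06  0.65]
C-110 err mm/deg 0.0 0.0 [ 0.01  0.71 -0.78  1.65  0.38  1.33  1.09] wrist [0.54 0.3  0.33] elb [ 0.3  -0.04  0.59]
```

A forward, near-horizontal approach at the cap is out of reach. There is another chain. With the tool tilted 45° down, half a roll lays the wrench on its side. A second 45° grasp from the closed-end side, and another half roll, turns it mouth down. I'll scan where tilted poses can be reached.

```bash
cat > scan.py <<'E'
from poses import *
q0=np.array([.3,.3,-.4,1.8,.3,1.,-.5])
def ok(g,az,t,fl):
    b=ik(v,*pose(np.array(g),az,t,fl),q0,5); return b[0]
import sys
from concurrent.futures import ProcessPoolExecutor
def job(a):
    n,g,az,t,fl=a; b=ok(g,az,t,fl); return n,az,t,fl,b[2][0]*1e3+np.degrees(b[2][1])
if __name__=='__main__':
    J=[]
    for az in (23.3,68.3,-21.7,113.3,-66.7): J+=[('W',(.443,.2555,.03),az,t,fl) for t in(45,60) for fl in(0,1)]
    for az in (-12.6,47.4,-72.6,2.4,-27.6,-42.6,17.4,32.4,-57.6): J+=[('C',(.508,-.2,.104),az,t,fl) for t in(30,45,60) for fl in(0,1)]
    for g in ((.5,.15,.03),(.55,.1,.03)):
        for az in range(-180,180,45): J+=[('L%.2f'%g[0],g,az,t,fl) for t in(30,45,60) for fl in(0,1)]
    with ProcessPoolExecutor() as ex: res=list(ex.map(job,J))
    from collections import defaultdict
    T=defaultdict(dict)
    for n,az,t,fl,e in res: T[n,az][t,fl]='.' if e<.5 else str(int(e))
    for k,x in T.items(): print(k,' '.join(f'{a}{"f" if b else ""}:{c}' for (a,b),c in x.items()))
E
nproc; time OMP_NUM_THREADS=1 python3 scan.py
```

```text
4
('W', 23.3) 45:26 45f:18 60:. 60f:.
('W', 68.3) 45:. 45f:. 60:. 60f:.
('W', -21.7) 45:. 45f:. 60:. 60f:.
('W', 113.3) 45:. 45f:. 60:. 60f:.
('W', -66.7) 45:. 45f:. 60:. 60f:.
('C', -12.6) 30:30 30f:28 45:6 45f:. 60:. 60f:.
('C', 47.4) 30:. 30f:. 45:. 45f:. 60:. 60f:.
('C', -72.6) 30:. 30f:. 45:. 45f:. 60:6 60f:.
('C', 2.4) 30:14 30f:5 45:. 45f:. 60:. 60f:.
('C', -27.6) 30:43 30f:30 45:14 45f:. 60:. 60f:.
('C', -42.6) 30:10 30f:10 45:4 45f:. 60:. 60f:.
('C', 17.4) 30:. 30f:. 45:. 45f:. 60:. 60f:.
('C', 32.4) 30:. 30f:. 45:. 45f:. 60:. 60f:.
('C', -57.6) 30:. 30f:. 45:0 45f:. 60:1 60f:.
('L0.50', -180) 30:. 30f:. 45:. 45f:. 60:. 60f:.
('L0.50', -135) 30:. 30f:. 45:. 45f:. 60:. 60f:.
('L0.50', -90) 30:. 30f:. 45:. 45f:. 60:. 60f:.
('L0.50', -45) 30:. 30f:. 45:. 45f:. 60:. 60f:.
('L0.50', 0) 30:38 30f:27 45:21 45f:6 60:. 60f:.
('L0.50', 45) 30:14 30f:5 45:. 45f:. 60:. 60f:.
('L0.50', 90) 30:. 30f:. 45:. 45f:. 60:. 60f:.
('L0.50', 135) 30:. 30f:. 45:. 45f:. 60:. 60f:.
('L0.55', -180) 30:4 30f:4 45:. 45f:. 60:. 60f:.
('L0.55', -135) 30:. 30f:. 45:. 45f:. 60:. 60f:.
('L0.55', -90) 30:. 30f:. 45:. 45f:. 60:. 60f:.
('L0.55', -45) 30:. 30f:. 45:. 45f:. 60:. 60f:.
('L0.55', 0) 30:45 30f:20 45:21 45f:. 60:. 60f:.
('L0.55', 45) 30:4 30f:. 45:. 45f:. 60:. 60f:.
('L0.55', 90) 30:. 30f:. 45:. 45f:. 60:. 60f:.
('L0.55', 135) 30:. 30f:. 45:. 45f:. 60:. 60f:.
real	0m13.062s
user	0m50.316s
sys	0m0.120s
```

Sideways (tangential) approaches all work. The chain is:
1. Grasp at azimuth 113.3°, 45° down.
2. Roll 180° and lay the wrench at a free spot.
3. Regrasp from the other side, at azimuth -90°.
4. Roll and place on the cap at azimuth 17.4°, where the hex lines up (it repeats every 60°, shifted by 30° for these flats).

I'll simulate the joint path and check where the neighbours are.

```bash
cat > sim.py <<'E'
from poses import *
def go(q,p1,R1,worst):
    p0,R0,_,_=fk(q,v,1); rv=(R0.inv()*R1).as_rotvec(); n=int(max(np.linalg.norm(rv)/np.radians(7),np.linalg.norm(p1-p0)/.03))+1
    for i in range(1,n+1):
        p=p0+(p1-p0)*i/n; r=R0*R.from_rotvec(rv*i/n)
        s=least_squares(lambda x:np.r_[(fk(x,v)-p)*5,(fk(x,v,1)[1].inv()*r).as_rotvec(),.01*(x-q)],np.clip(q,LO+.011,HI-.011),bounds=(LO+.01,HI-.01),max_nfev=60)
        e=np.linalg.norm(fk(s.x,v)-p)*1e3+np.degrees((fk(s.x,v,1)[1].inv()*r).magnitude()); q=s.x; worst[0]=max(worst[0],e)
    return q
def rollq(q,deg,worst):
    p,r,_,_=fk(q,v,1); 
    for i in range(2): q=go(q,p,fk(q,v,1)[1]*R.from_rotvec([0,0,np.radians(deg/2)]),worst)
    return q
E
cat > s1.py <<'E'
from sim import *
from concurrent.futures import ProcessPoolExecutor
W=np.array([.443,.2555,.03]);L=np.array([.48,.14,.03]);C=np.array([.508,-.2,.104]);up=np.array([0,0,.1])
def run(a):
    fl,s1,fl2,s2=a; q=Q[-1]; out=[]
    def st(n,f):
        nonlocal q; w=[0]; q=f(q,w); wr=fk(q,v,1)[2]; out.append(f'{n}:{w[0]:.1f} {np.round(q,2)} w{np.round(wr,2)}')
    P=lambda g,az,t,f:pose(g,az,t,f)
    st('turn',lambda q,w:go(q,*P(W+2.2*up,68,60,fl),w)); st('pre',lambda q,w:go(q,*P(W-.1*dirn(113.3,45),113.3,45,fl),w))
    st('gr',lambda q,w:go(q,*P(W,113.3,45,fl),w)); st('lift',lambda q,w:go(q,*P(L+up,100,45,fl),w))
    st('roll',lambda q,w:rollq(q,s1,w)); st('lay',lambda q,w:go(q,*P(L,100,45,1-fl),w)); st('ret',lambda q,w:go(q,*P(L-.11*dirn(100,45),100,45,1-fl),w))
    st('over',lambda q,w:go(q,*P(L+1.5*up,100,90,1-fl),w)); st('over2',lambda q,w:go(q,*P(L-.11*dirn(-80,45),100,135,1-fl),w)); st('gr2',lambda q,w:go(q,*P(L,100,135,1-fl),w))
    st('lift2',lambda q,w:go(q,*P(L+1.5*up,100,135,1-fl),w)); st('mv',lambda q,w:go(q,*P(C+up*1.2,-30,45,fl),w))
    st('roll2',lambda q,w:rollq(q,s2,w)); st('az',lambda q,w:go(q,*P(C+up,17.4,45,1-fl),w)); st('dn',lambda q,w:go(q,*P(C,17.4,45,1-fl),w))
    return a,out
if __name__=='__main__':
    t,s=load('top0'),load('side0')
    for n,z,*us in (('screwdriver',.013,(248,206),(251,247)),('pliers',.007,(306,220),(341,240)),('tape',.06,(198,265))): print(n,[np.round(onz(t,*u,z),3)[:2] for u in us])
    print('white bottle',tri(t,(452,222),s,(327,122))[0],'blue',tri(t,(463,246),s,(351,126))[0])
    J=[(fl,s1,0,s2) for fl in(0,1) for s1 in(-180,180) for s2 in(-180,180)]
    with ProcessPoolExecutor() as ex:
        rs=list(ex.map(run,J))
    for a,o in rs: print(a,[x.split()[0] for x in o])
    b=min(rs,key=lambda r:sum(float(x.split()[0].split(':')[1]) for x in r[1])); print(b[0]); print('\n'.join(b[1]))
E
time OMP_NUM_THREADS=1 python3 s1.py
```

```text
screwdriver [array([0.669, 0.299]), array([0.485, 0.261])]
pliers [array([0.626, 0.063]), array([ 0.548, -0.076])]
tape [array([0.372, 0.432])]
white bottle [ 0.49915276 -0.40987429  0.26115022] blue [ 0.41838867 -0.4376766   0.25055724]
(0, -180, 0, -180) ['turn:0.0', 'pre:0.0', 'gr:0.0', 'lift:0.0', 'roll:40.5', 'lay:26.8', 'ret:45.3', 'over:0.0', 'over2:0.0', 'gr2:0.0', 'lift2:0.0', 'mv:33.2', 'roll2:38.4', 'az:128.1', 'dn:139.4']
(0, -180, 0, 180) ['turn:0.0', 'pre:0.0', 'gr:0.0', 'lift:0.0', 'roll:40.5', 'lay:26.8', 'ret:45.3', 'over:0.0', 'over2:0.0', 'gr2:0.0', 'lift2:0.0', 'mv:33.2', 'roll2:0.1', 'az:3.4', 'dn:33.8']
(0, 180, 0, -180) ['turn:0.0', 'pre:0.0', 'gr:0.0', 'lift:0.0', 'roll:0.0', 'lay:0.0', 'ret:0.0', 'over:32.6', 'over2:70.6', 'gr2:62.6', 'lift2:68.9', 'mv:42.2', 'roll2:0.0', 'az:0.5', 'dn:33.8']
(0, 180, 0, 180) ['turn:0.0', 'pre:0.0', 'gr:0.0', 'lift:0.0', 'roll:0.0', 'lay:0.0', 'ret:0.0', 'over:32.6', 'over2:70.6', 'gr2:62.6', 'lift2:68.9', 'mv:42.2', 'roll2:94.6', 'az:26.5', 'dn:36.8']
(1, -180, 0, -180) ['turn:51.6', 'pre:102.8', 'gr:49.5', 'lift:0.0', 'roll
[... 1190 characters left out ...]
 0.27]
ret:45.3 [ 1.1   1.06 -1.46  1.78  0.46  1.22  2.59] w[ 0.56 -0.1   0.36]
over:0.0 [ 0.82  0.51 -1.46  1.83  0.53  1.29  2.53] w[0.48 0.14 0.5 ]
over2:0.0 [-0.17  0.78 -0.96  1.67  1.    1.82  1.94] w[0.43 0.44 0.34]
gr2:0.0 [-0.06  0.82 -0.9   1.8   1.09  1.67  1.91] w[0.44 0.37 0.26]
lift2:0.0 [ 0.03  0.59 -1.02  1.74  0.96  1.8   2.1 ] w[0.44 0.37 0.41]
mv:33.2 [ 1.15 -0.28 -0.93  2.41  1.77  0.07  2.59] w[ 0.28 -0.08  0.4 ]
roll2:0.1 [ 1.12 -0.27 -0.9   2.41  1.71  0.08 -0.48] w[ 0.28 -0.08  0.4 ]
az:3.4 [-0.77 -0.49  1.24  2.24 -0.21  0.53  2.59] w[ 0.29 -0.27  0.43]
dn:33.8 [-0.86 -0.41  1.33  2.39 -0.22  0.26  2.59] w[ 0.28 -0.22  0.36]
real	0m5.729s
user	0m17.977s
sys	0m0.118s
```

```bash
sed -i "s/    st('turn',.*; st('pre'/    if fl: st('r0',lambda q,w:rollq(q,-180,w))\n    st('turn',lambda q,w:go(q,*P(W+2.2*up,68,60,fl),w)); st('pre'/" s1.py
OMP_NUM_THREADS=1 python3 - <<'E'
from s1 import *
print('\n'.join(run((1,-180,0,180))[1]))
plan()
E
```

```text
r0:0.0 [-0.88 -0.49  0.07  2.2   0.34  0.92  1.03] w[0.23 0.16 0.58]
turn:0.0 [-1.44 -0.38  0.9   2.11 -0.03  0.85  2.26] w[0.38 0.11 0.53]
pre:75.5 [-1.82 -0.49  1.33  2.24  0.29  0.73  2.59] w[0.39 0.09 0.42]
gr:99.4 [-1.87 -0.49  1.33  2.4   0.33  0.48  2.59] w[0.33 0.11 0.36]
lift:59.0 [-1.69 -0.49  1.33  2.19  0.19  0.8   2.59] w[0.41 0.04 0.44]
roll:87.5 [ 1.03 -0.07 -1.46  2.41  2.73  0.07  2.59] w[0.29 0.11 0.35]
lay:75.4 [ 1.06  0.71 -1.15  2.39  4.4   0.07  1.98] w[ 0.33 -0.02  0.22]
ret:107.9 [ 1.34  0.65 -1.34  2.41  4.4   0.07  1.99] w[ 0.31 -0.06  0.27]
over:115.7 [ 1.13 -0.12 -1.46  2.41  4.4   0.07  1.66] w[0.29 0.08 0.35]
over2:128.6 [ 1.01 -0.41 -1.46  2.41  4.4   0.07  1.79] w[0.27 0.14 0.36]
gr2:171.4 [ 1.2  -0.25 -1.46  2.41  4.4   0.07  2.01] w[0.29 0.08 0.35]
lift2:125.4 [ 1.15 -0.49 -1.46  2.41  4.4   0.07  1.88] w[0.28 0.11 0.36]
mv:49.7 [ 1.53 -0.49 -1.29  2.4   4.4   0.07  2.59] w[ 0.29 -0.05  0.39]
roll2:0.0 [ 1.53 -0.49 -1.29  2.4   4.38  0.07 -0.54] w[ 0.29 -0.05  0.39]
az:32.4 [ 2.24 -0.49 -1.46  2.39  4.4   1.01  0.64] w[ 0.23 -0.2   0.37]
dn:72.9 [ 2.07 -0.49 -1.46  2.41  4.4   0.73  0.57] w[ 0.26 -0.15  0.36]
now [0.3994 0.229  0.3059] z [ 0.508  0.196 -0.839] y [ 0.387 -0.922  0.019] q [-0.11 -0.49 -0.47  2.17 -0.13  0.85 -1.7 ] t 3.72 F [0.7 0.6 0.2] w 1.003 g 0.0
turn [0. 0. 0.] rows 0.0
```

```bash
cat > s2.py <<'E'
from sim import *
W=np.array([.443,.2555,.03]);L=np.array([.48,.14,.03]);C=np.array([.508,-.2,.104]);U=np.array([0,0,.1])
def chain(q,steps):
    for n,f in steps:
        w=[0]; q=f(q,w); _,_,wr,el=fk(q,v,1); print(f'{n}:{w[0]:.1f} {np.round(q,2)} w{np.round(wr,2)} e{np.round(el,2)}')
    return q
G=lambda *a:(lambda q,w:go(q,*pose(*a),w)); RO=lambda d:(lambda q,w:rollq(q,d,w))
E
cat > s3.py <<'E'
from s2 import *
pre=[('turn',G(W+2.2*U,68,60,0)),('pre',G(W-.12*dirn(113.3,45),113.3,45,0))]
P=[('gr',G(W,113.3,45,0)),('lift',G(L+1.5*U,100,45,0)),('ov',G(L+1.5*U,100,90,0)),('ov2',G(L+U,100,135,0)),('lay',G(L,100,135,0)),('ret',G(L-.11*dirn(-80,45),100,135,0)),
('ov3',G(L+1.5*U,100,90,0)),('ov4',G(L-.11*dirn(100,45),100,45,0)),('gr2',G(L,100,45,0)),('lift2',G(L+1.5*U,60,45,0)),('mv',G(C+1.2*U,17.4,45,0))]
A=[('r',RO(180)),('gr',G(W,113.3,45,1)),('lift',G(L+U,100,45,1)),('roll',RO(-180)),('lay',G(L,100,45,0)),('ret',G(L-.11*dirn(100,45),100,45,0)),('ov',G(L+1.5*U,100,90,0)),('ov2',G(L-.11*dirn(-80,45),100,135,0)),('gr2',G(L,100,135,0)),
('lift2',G(L+1.5*U,100,135,0)),('ov3',G(L+2*U,100,90,0)),('ov4',G(L+2*U,60,45,0)),('az',G(C+1.2*U,17.4,45,0)),('dn',G(C,17.4,45,0))]
if __name__=='__main__':
    print('P');q=chain(Q[-1],pre+P)
    for s in(180,-180): print(s);chain(q,[('roll',RO(s)),('dn',G(C,17.4,45,1))])
    print('A');q=chain(Q[-1],pre+A)
E
OMP_NUM_THREADS=2 python3 s3.py
```

```text
P
turn:0.0 [-0.36 -0.14 -0.02  2.07 -0.48  0.89 -0.52] w[0.38 0.11 0.53] e[-0.04 -0.06  0.7 ]
pre:0.0 [-0.11  0.45  0.1   1.84 -0.78  1.33  0.78] w[ 0.57 -0.03  0.34] e[ 0.2  -0.02  0.66]
gr:0.0 [-0.19  0.54  0.02  1.94 -0.89  1.11  0.83] w[0.53 0.05 0.26] e[ 0.23 -0.    0.64]
lift:0.0 [-0.06  0.28  0.16  1.91 -0.82  1.33  0.63] w[ 0.52 -0.09  0.41] e[ 0.12 -0.04  0.69]
ov:0.0 [-0.42  0.11  0.05  1.88 -0.01  1.15 -0.2 ] w[0.48 0.14 0.5 ] e[ 0.06 -0.02  0.7 ]
ov2:0.0 [-0.79  0.43  0.02  1.81  0.62  1.43 -0.86] w[0.44 0.37 0.36] e[0.16 0.1  0.67]
lay:0.0 [-0.79  0.59  0.02  1.84  0.64  1.29 -0.97] w[0.44 0.37 0.26] e[0.21 0.15 0.63]
ret:0.0 [-0.86  0.54 -0.02  1.71  0.58  1.49 -0.94] w[0.43 0.44 0.34] e[0.18 0.15 0.64]
ov3:0.0 [-0.43  0.11  0.06  1.88 -0.01  1.15 -0.19] w[0.48 0.14 0.5 ] e[ 0.06 -0.02  0.7 ]
ov4:0.0 [ 0.09  0.44  0.14  1.87 -0.8   1.32  0.81] w[ 0.53 -0.16  0.34] e[ 0.18 -0.06  0.67]
gr2:0.0 [ 0.02  0.53  0.06  1.96 -0.9   1.12  0.86] w[ 0.52 -0.09  0.26] e[ 0.22 -0.05  0.65]
lift2:0.0 [-0.02 -0.05  0.05  2.27 -1.04  0.8   0.23] w[ 0.37 -0.06  0.41] e[-0.02 -0.05  0.71
[... 1247 characters left out ...]
 1.89 -0.02  1.15 -0.18] w[0.48 0.14 0.5 ] e[ 0.06 -0.02  0.7 ]
ov2:0.0 [-0.97  0.54  0.12  1.71  0.53  1.46 -0.89] w[0.43 0.44 0.34] e[0.17 0.16 0.64]
gr2:0.0 [-0.9   0.6   0.15  1.85  0.58  1.25 -0.92] w[0.44 0.37 0.26] e[0.19 0.17 0.63]
lift2:0.0 [-0.91  0.37  0.16  1.79  0.58  1.49 -0.77] w[0.44 0.37 0.41] e[0.13 0.1  0.68]
ov3:0.0 [-0.62  0.06  0.26  1.83 -0.02  1.25 -0.18] w[0.48 0.14 0.55] e[ 0.04 -0.02  0.71]
ov4:0.0 [-0.49 -0.19  0.49  2.24 -0.84  0.82  0.01] w[ 0.37 -0.06  0.46] e[-0.06 -0.08  0.7 ]
az:0.0 [-0.19 -0.15  0.79  2.21 -0.83  0.7  -0.09] w[ 0.29 -0.27  0.45] e[-0.08 -0.05  0.7 ]
dn:0.3 [ 0.89  0.17 -0.26  2.25 -1.26  0.6   0.42] w[ 0.29 -0.27  0.33] e[ 0.02 -0.09  0.7 ]
```

Option A works with every pose inside the joint limits: one extra unloaded roll, grasp, roll and lay, regrasp from the other side at 40°, then place at 50°. I'll print the move numbers for the first stages.

```bash
cat > seq.py <<'E'
from s2 import *
def seq(stages,start=None):
    """stages: (name,p,R) or (name,'roll',deg); prints tool-axis turn then shift"""
    o=log(); p,r=np.array(o['position']),R.from_quat(o['ee_rot'])
    print('now',np.round(p,4),'q',np.round(o['joint_pos'],2),'t',round(float(o['clock']),2),'F',np.round(o['ft_force'],1),'w',np.round(o['grip_width'],3),'g',np.round(o['grasp_force'],1))
    for n,a,b in stages:
        if isinstance(a,str): r=r*R.from_euler('z',b,degrees=True); print(n,'az',b); continue
        rv=(r.inv()*b).as_rotvec(degrees=True); r=b; d=r.inv().apply(a-p)*1e3; p=a
        nr=max(1,int(np.ceil(np.linalg.norm(rv)/6.9))); nd=max(1,int(np.ceil(np.linalg.norm(d)/38)))
        print(f'{n}: turn {np.round(rv,1)} = {nr} x {np.round(rv/nr,2)}; shift {np.round(d,1)} = {nd} x {np.round(d/nd,1)}')
E
python3 - <<'E'
from seq import *
seq([('turn',*pose(W+2.2*U,68,60,0)),('pre',*pose(W-.12*dirn(113.3,45),113.3,45,0)),('r','roll',180),('gr',*pose(W,113.3,45,1))])
E
```

```text
now [0.3994 0.229  0.3059] q [-0.11 -0.49 -0.47  2.17 -0.13  0.85 -1.7 ] t 3.72 F [0.7 0.6 0.2] w 1.003 g 0.0
turn: turn [ 24.5  -2.4 -38. ] = 7 x [ 3.5  -0.34 -5.43]; shift [ 7.5 30.5 76.8] = 3 x [ 2.5 10.2 25.6]
pre: turn [ 27.7  14.2 -36. ] = 7 x [ 3.95  2.03 -5.15]; shift [-152.7   -2.8   36.7] = 5 x [-30.5  -0.6   7.3]
r az 180
gr: turn [-0.  0. -0.] = 1 x [-0.  0. -0.]; shift [  0.   0. 120.] = 4 x [ 0.  0. 30.]
```

Call:
{"fn": "apply_moves", "kwargs": {
  "rows": [
    {"x": 0, "y": 0, "z": 0, "ax": 3.5, "ay": -0.34, "az": -5.43, "gripper": 0},
    {"x": 0, "y": 0, "z": 0, "ax": 3.5, "ay": -0.34, "az": -5.43, "gripper": 0},
    {"x": 0, "y": 0, "z": 0, "ax": 3.5, "ay": -0.34, "az": -5.43, "gripper": 0},
    {"x": 0, "y": 0, "z": 0, "ax": 3.5, "ay": -0.34, "az": -5.43, "gripper": 0},
    {"x": 0, "y": 0, "z": 0, "ax": 3.5, "ay": -0.34, "az": -5.43, "gripper": 0}
  ]
}}

```text
clock: 4.13
position: [0.4015, 0.2268, 0.3062]
ee_rot: [0.854, 0.447, 0.237, -0.119]
ft_force: [-1.3, 0.4, 0.1]
grip_width: 0.993
grasp_force: 0.0
```

Call:
{"fn": "apply_moves", "kwargs": {
  "rows": [
    {"x": 0, "y": 0, "z": 0, "ax": 3.5, "ay": -0.34, "az": -5.43, "gripper": 0},
    {"x": 0, "y": 0, "z": 0, "ax": 3.5, "ay": -0.34, "az": -5.43, "gripper": 0},
    {"x": 2.5, "y": 10, "z": 25, "ax": 0, "ay": 0, "az": 0, "gripper": 0},
    {"x": 2.5, "y": 10, "z": 25, "ax": 0, "ay": 0, "az": 0, "gripper": 0},
    {"x": 0, "y": 0, "z": 0, "ax": 0, "ay": 0, "az": 0, "gripper": 0}
  ]
}}

```text
clock: 4.55
position: [0.4315, 0.2469, 0.2611]
ee_rot: [0.803, 0.538, 0.212, -0.145]
ft_force: [-1.1, -0.4, -0.6]
grip_width: 1.002
grasp_force: 0.0
```

```bash
python3 - <<'E'
from seq import *
seq([('pre',*pose(W-.12*dirn(113.3,45),113.3,45,0)),('r','roll',180),('gr',*pose(W,113.3,45,1))])
E
```

```text
now [0.4315 0.2469 0.2611] q [-0.45 -0.2   0.07  2.08 -0.45  0.94 -0.56] t 4.55 F [-1.1 -0.4 -0.6] w 1.002 g 0.0
pre: turn [ 27.6  14.3 -36.5] = 7 x [ 3.94  2.04 -5.21]; shift [-161.    14.    53.7] = 5 x [-32.2   2.8  10.7]
r az 180
gr: turn [-0.  0. -0.] = 1 x [-0.  0. -0.]; shift [  0.   0. 120.] = 4 x [ 0.  0. 30.]
```

Call:
{"fn": "apply_moves", "kwargs": {
  "rows": [
    {"x": 0, "y": 0, "z": 0, "ax": 3.94, "ay": 2.04, "az": -5.21, "gripper": 0},
    {"x": 0, "y": 0, "z": 0, "ax": 3.94, "ay": 2.04, "az": -5.21, "gripper": 0},
    {"x": 0, "y": 0, "z": 0, "ax": 3.94, "ay": 2.04, "az": -5.21, "gripper": 0},
    {"x": 0, "y": 0, "z": 0, "ax": 3.94, "ay": 2.04, "az": -5.21, "gripper": 0},
    {"x": 0, "y": 0, "z": 0, "ax": 3.94, "ay": 2.04, "az": -5.21, "gripper": 0}
  ]
}}

```text
clock: 4.97
position: [0.4315, 0.2459, 0.2661]
ee_rot: [0.603, 0.717, 0.219, -0.273]
ft_force: [0.7, 0.7, -0.3]
grip_width: 0.998
grasp_force: 0.0
```

Call:
{"fn": "apply_moves", "kwargs": {
  "rows": [
    {"x": 0, "y": 0, "z": 0, "ax": 3.94, "ay": 2.04, "az": -5.21, "gripper": 0},
    {"x": 0, "y": 0, "z": 0, "ax": 3.94, "ay": 2.04, "az": -5.21, "gripper": 0},
    {"x": 0, "y": 0, "z": 0, "ax": 0, "ay": 0, "az": 7, "gripper": 0},
    {"x": 0, "y": 0, "z": 0, "ax": 0, "ay": 0, "az": 7, "gripper": 0},
    {"x": 0, "y": 0, "z": 0, "ax": 0, "ay": 0, "az": 7, "gripper": 0}
  ]
}}

```text
clock: 5.38
position: [0.4316, 0.246, 0.265]
ee_rot: [0.644, 0.663, 0.15, -0.352]
ft_force: [1.1, -0.4, 0.8]
grip_width: 0.997
grasp_force: 0.0
```

Call:
{"fn": "apply_moves", "kwargs": {
  "rows": [
    {"x": 0, "y": 0, "z": 0, "ax": 0, "ay": 0, "az": 7, "gripper": 0},
    {"x": 0, "y": 0, "z": 0, "ax": 0, "ay": 0, "az": 7, "gripper": 0},
    {"x": 0, "y": 0, "z": 0, "ax": 0, "ay": 0, "az": 7, "gripper": 0},
    {"x": 0, "y": 0, "z": 0, "ax": 0, "ay": 0, "az": 7, "gripper": 0},
    {"x": 0, "y": 0, "z": 0, "ax": 0, "ay": 0, "az": 7, "gripper": 0}
  ]
}}

```text
clock: 5.8
position: [0.4313, 0.2461, 0.2655]
ee_rot: [0.813, 0.439, 0.038, -0.381]
ft_force: [-0.4, 0.1, -0.7]
grip_width: 0.999
grasp_force: 0.0
```

Call:
{"fn": "apply_moves", "kwargs": {
  "rows": [
    {"x": 0, "y": 0, "z": 0, "ax": 0, "ay": 0, "az": 7, "gripper": 0},
    {"x": 0, "y": 0, "z": 0, "ax": 0, "ay": 0, "az": 7, "gripper": 0},
    {"x": 0, "y": 0, "z": 0, "ax": 0, "ay": 0, "az": 7, "gripper": 0},
    {"x": 0, "y": 0, "z": 0, "ax": 0, "ay": 0, "az": 7, "gripper": 0},
    {"x": 0, "y": 0, "z": 0, "ax": 0, "ay": 0, "az": 7, "gripper": 0}
  ]
}}

```text
clock: 6.22
position: [0.4313, 0.2462, 0.2656]
ee_rot: [0.907, 0.174, -0.078, -0.374]
ft_force: [-0.8, -0.0, -0.3]
grip_width: 1.005
grasp_force: 0.0
```

Call:
{"fn": "apply_moves", "kwargs": {
  "rows": [
    {"x": 0, "y": 0, "z": 0, "ax": 0, "ay": 0, "az": 7, "gripper": 0},
    {"x": 0, "y": 0, "z": 0, "ax": 0, "ay": 0, "az": 7, "gripper": 0},
    {"x": 0, "y": 0, "z": 0, "ax": 0, "ay": 0, "az": 7, "gripper": 0},
    {"x": 0, "y": 0, "z": 0, "ax": 0, "ay": 0, "az": 7, "gripper": 0},
    {"x": 0, "y": 0, "z": 0, "ax": 0, "ay": 0, "az": 7, "gripper": 0}
  ]
}}

```text
clock: 6.63
position: [0.4313, 0.2461, 0.2656]
ee_rot: [0.918, -0.107, -0.187, -0.334]
ft_force: [0.3, -0.4, 0.4]
grip_width: 0.996
grasp_force: 0.0
```

Call:
{"fn": "apply_moves", "kwargs": {
  "rows": [
    {"x": 0, "y": 0, "z": 0, "ax": 0, "ay": 0, "az": 7, "gripper": 0},
    {"x": 0, "y": 0, "z": 0, "ax": 0, "ay": 0, "az": 7, "gripper": 0},
    {"x": 0, "y": 0, "z": 0, "ax": 0, "ay": 0, "az": 7, "gripper": 0},
    {"x": 0, "y": 0, "z": 0, "ax": 0, "ay": 0, "az": 7, "gripper": 0},
    {"x": 0, "y": 0, "z": 0, "ax": 0, "ay": 0, "az": 7, "gripper": 0}
  ]
}}

```text
clock: 7.05
position: [0.4313, 0.2462, 0.2656]
ee_rot: [0.843, -0.378, -0.279, -0.262]
ft_force: [0.3, -0.1, -0.1]
grip_width: 1.001
grasp_force: 0.0
```

Call:
{"fn": "apply_moves", "kwargs": {
  "rows": [
    {"x": 0, "y": 0, "z": 0, "ax": 0, "ay": 0, "az": 5, "gripper": 0},
    {"x": 0, "y": 0, "z": 0, "ax": 0, "ay": 0, "az": 0, "gripper": 0}
  ]
}}

```text
clock: 7.22
position: [0.4312, 0.2462, 0.2653]
ee_rot: [0.826, -0.414, -0.289, -0.25]
ft_force: [0.3, 0.1, 0.5]
grip_width: 0.997
grasp_force: 0.0
```

```bash
python3 - <<'E'
from seq import *
seq([('pre',*pose(W-.12*dirn(113.3,45),113.3,45,1)),('gr',*pose(W,113.3,45,1))])
E
```

```text
now [0.4312 0.2462 0.2653] q [-0.59  0.17  0.49  1.85 -0.82  1.49 -2.37] t 7.22 F [0.3 0.1 0.5] w 0.997 g 0.0
pre: turn [-0.5 -0.1 13.7] = 2 x [-0.24 -0.06  6.85]; shift [163.7 -14.5  57.2] = 5 x [32.7 -2.9 11.4]
gr: turn [0. 0. 0.] = 1 x [0. 0. 0.]; shift [  0.   0. 120.] = 4 x [ 0.  0. 30.]
```

Call:
{"fn": "apply_moves", "kwargs": {
  "rows": [
    {"x": 0, "y": 0, "z": 0, "ax": -0.24, "ay": 0, "az": 6.85, "gripper": 0},
    {"x": 0, "y": 0, "z": 0, "ax": -0.24, "ay": 0, "az": 6.85, "gripper": 0},
    {"x": 32.7, "y": -2.9, "z": 11.4, "ax": 0, "ay": 0, "az": 0, "gripper": 0},
    {"x": 32.7, "y": -2.9, "z": 11.4, "ax": 0, "ay": 0, "az": 0, "gripper": 0},
    {"x": 32.7, "y": -2.9, "z": 11.4, "ax": 0, "ay": 0, "az": 0, "gripper": 0}
  ]
}}

```text
clock: 7.63
position: [0.4574, 0.2083, 0.1708]
ee_rot: [0.775, -0.504, -0.318, -0.212]
ft_force: [-0.3, -0.8, -0.2]
grip_width: 0.997
grasp_force: 0.0
```

Call:
{"fn": "apply_moves", "kwargs": {
  "rows": [
    {"x": 32.7, "y": -2.9, "z": 11.4, "ax": 0, "ay": 0, "az": 0, "gripper": 0},
    {"x": 32.7, "y": -2.9, "z": 11.4, "ax": 0, "ay": 0, "az": 0, "gripper": 0},
    {"x": 0, "y": 0, "z": 0, "ax": 0, "ay": 0, "az": 0, "gripper": 0},
    {"x": 0, "y": 0, "z": 0, "ax": 0, "ay": 0, "az": 0, "gripper": 0}
  ]
}}

```text
clock: 7.97
position: [0.474, 0.1824, 0.1074]
ee_rot: [0.773, -0.507, -0.319, -0.209]
ft_force: [-0.2, 0.6, 1.4]
grip_width: 0.998
grasp_force: 0.0
```

```bash
python3 - <<'E'
from seq import *
seq([('gr',*pose(W,113.3,45,1))])
c=snap('side','sgr'); c2=snap('wrist','wgr')
u,w=map(int,proj(c,W)); print(u,w, proj(c2,W+[0,0,.015]))
a=cv2.resize(c['color'][w-75:w+45,u-60:u+60,::-1],(420,420),interpolation=cv2.INTER_CUBIC)
b=cv2.resize(c2['color'][:,:,::-1],(380,285)); b=cv2.copyMakeBorder(b,0,135,0,0,cv2.BORDER_CONSTANT)
cv2.imwrite('pics/pre.png',np.hstack([a,b]))
E
```

```text
now [0.474  0.1824 0.1074] q [-0.47  0.5   0.54  1.86 -0.93  1.44 -2.24] t 7.97 F [-0.2  0.6  1.4] w 0.998 g 0.0
gr: turn [ 0.1 -0.1  0.2] = 1 x [ 0.14 -0.12  0.15]; shift [ -1.4  -0.5 118.9] = 4 x [-0.4 -0.1 29.7]
266 304 [281.09802928 222.21633025]
```

View pics/pre.png

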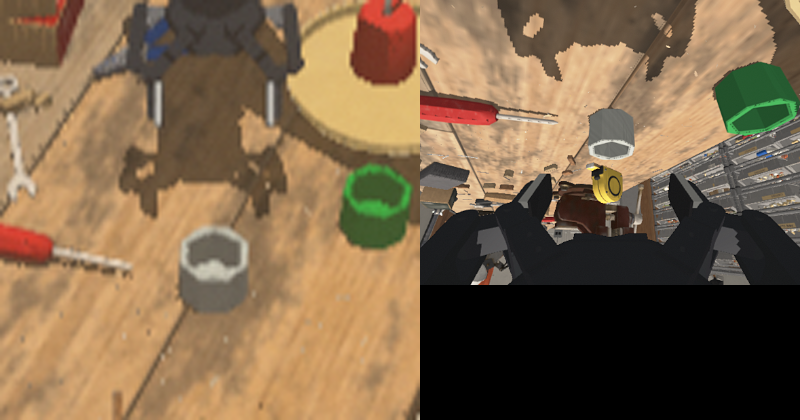

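The view is as planned: the wrench is centred between the open fingers (side crop (213,270), wrist (281,222)), with nothing in the way. I'll go in and close.

Call:
{"fn": "apply_moves", "kwargs": {
  "rows": [
    {"x": -0.4, "y": 0, "z": 35, "ax": 0, "ay": 0, "az": 0, "gripper": 0},
    {"x": -0.4, "y": 0, "z": 35, "ax": 0, "ay": 0, "az": 0, "gripper": 0},
    {"x": -0.4, "y": 0, "z": 29, "ax": 0, "ay": 0, "az": 0, "gripper": 0},
    {"x": -0.2, "y": 0, "z": 20, "ax": 0, "ay": 0, "az": 0, "gripper": 0},
    {"x": 0, "y": 0, "z": 0, "ax": 0, "ay": 0, "az": 0, "gripper": 0}
  ]
}}

```text
clock: 8.48
position: [0.4372, 0.2654, 0.0249]
ee_rot: [0.775, -0.504, -0.32, -0.209]
ft_force: [-0.4, 0.4, 0.5]
grip_width: 0.996
grasp_force: 0.0
```

Call:
{"fn": "apply_moves", "kwargs": {
  "rows": [
    {"x": 0, "y": 0, "z": 0, "ax": 0, "ay": 0, "az": 0, "gripper": 0.3},
    {"x": 0, "y": 0, "z": 0, "ax": 0, "ay": 0, "az": 0, "gripper": 0.5},
    {"x": 0, "y": 0, "z": 0, "ax": 0, "ay": 0, "az": 0, "gripper": 0.6},
    {"x": 0, "y": 0, "z": 0, "ax": 0, "ay": 0, "az": 0, "gripper": 0.7},
    {"x": 0, "y": 0, "z": 0, "ax": 0, "ay": 0, "az": 0, "gripper": 0.7}
  ],
  "newtons": 70
}}

```text
clock: 8.9
position: [0.4414, 0.2608, 0.0268]
ee_rot: [0.773, -0.506, -0.318, -0.211]
ft_force: [-1.2, -2.9, 7.4]
grip_width: 0.645
grasp_force: 74.3
```

```bash
python3 - <<'E'
from seq import *
c2=snap('wrist','wg2')
seq([('gr',*pose(W,113.3,45,1)),('up',*pose(W+[0,0,.1],113.3,45,1)),('lift',*pose(L+U,100,45,1)),('roll','roll',-180),('lay',*pose(L-[0,0,.002],100,45,0))])
E
```

```text
now [0.4414 0.2608 0.0268] q [-0.55  0.58  0.45  1.95 -1.07  1.25 -2.18] t 8.95 F [-0.5 -3.3  7.5] w 0.641 g 74.3
gr: turn [-0.  -0.2  0.3] = 1 x [-0.04 -0.17  0.28]; shift [1.6 0.6 1.8] = 1 x [1.6 0.6 1.8]
up: turn [0. 0. 0.] = 1 x [0. 0. 0.]; shift [-70.7   0.  -70.7] = 3 x [-23.6   0.  -23.6]
lift: turn [9.4 0.  9.4] = 2 x [4.7 0.  4.7]; shift [ 84.9 -17.7 -84.9] = 4 x [ 21.2  -4.4 -21.2]
roll az -180
lay: turn [0. 0. 0.] = 1 x [0. 0. 0.]; shift [-72.1  -0.   72.1] = 3 x [-24.  -0.  24.]
```

The grip took at 54.5 mm and 74 N. Next: lift, move over the laying spot and roll.

Call:
{"fn": "apply_moves", "kwargs": {
  "rows": [
    {"x": -24, "y": 0, "z": -24, "ax": 0, "ay": 0, "az": 0, "gripper": 0.7},
    {"x": -24, "y": 0, "z": -24, "ax": 0, "ay": 0, "az": 0, "gripper": 0.7},
    {"x": -24, "y": 0, "z": -24, "ax": 0, "ay": 0, "az": 0, "gripper": 0.7},
    {"x": 0, "y": 0, "z": 0, "ax": 4.7, "ay": 0, "az": 4.7, "gripper": 0.7},
    {"x": 0, "y": 0, "z": 0, "ax": 4.7, "ay": 0, "az": 4.7, "gripper": 0.7}
  ]
}}

```text
clock: 9.37
position: [0.4424, 0.2608, 0.1293]
ee_rot: [0.708, -0.594, -0.29, -0.248]
ft_force: [-0.5, -0.3, -3.4]
grip_width: 0.643
grasp_force: 75.2
```

Call:
{"fn": "apply_moves", "kwargs": {
  "rows": [
    {"x": 21, "y": -4.4, "z": -21, "ax": 0, "ay": 0, "az": 0, "gripper": 0.7},
    {"x": 21, "y": -4.4, "z": -21, "ax": 0, "ay": 0, "az": 0, "gripper": 0.7},
    {"x": 21, "y": -4.4, "z": -21, "ax": 0, "ay": 0, "az": 0, "gripper": 0.7},
    {"x": 21, "y": -4.4, "z": -21, "ax": 0, "ay": 0, "az": 0, "gripper": 0.7},
    {"x": 0, "y": 0, "z": 0, "ax": 0, "ay": 0, "az": -7, "gripper": 0.7}
  ]
}}

```text
clock: 9.78
position: [0.4808, 0.141, 0.1276]
ee_rot: [0.743, -0.552, -0.273, -0.263]
ft_force: [-0.1, 0.1, -3.6]
grip_width: 0.643
grasp_force: 76.1
```

Call:
{"fn": "apply_moves", "kwargs": {
  "rows": [
    {"x": 0, "y": 0, "z": 0, "ax": 0, "ay": 0, "az": -7, "gripper": 0.7},
    {"x": 0, "y": 0, "z": 0, "ax": 0, "ay": 0, "az": -7, "gripper": 0.7},
    {"x": 0, "y": 0, "z": 0, "ax": 0, "ay": 0, "az": -7, "gripper": 0.7},
    {"x": 0, "y": 0, "z": 0, "ax": 0, "ay": 0, "az": -7, "gripper": 0.7},
    {"x": 0, "y": 0, "z": 0, "ax": 0, "ay": 0, "az": -7, "gripper": 0.7}
  ]
}}

```text
clock: 10.2
position: [0.4785, 0.1467, 0.1277]
ee_rot: [0.876, -0.297, -0.183, -0.334]
ft_force: [-0.7, -0.0, -2.7]
grip_width: 0.643
grasp_force: 76.1
```

Call:
{"fn": "apply_moves", "kwargs": {
  "rows": [
    {"x": 0, "y": 0, "z": 0, "ax": 0, "ay": 0, "az": -7, "gripper": 0.7},
    {"x": 0, "y": 0, "z": 0, "ax": 0, "ay": 0, "az": -7, "gripper": 0.7},
    {"x": 0, "y": 0, "z": 0, "ax": 0, "ay": 0, "az": -7, "gripper": 0.7},
    {"x": 0, "y": 0, "z": 0, "ax": 0, "ay": 0, "az": -7, "gripper": 0.7},
    {"x": 0, "y": 0, "z": 0, "ax": 0, "ay": 0, "az": -7, "gripper": 0.7}
  ]
}}

```text
clock: 10.62
position: [0.4785, 0.1467, 0.1277]
ee_rot: [0.924, -0.02, -0.074, -0.373]
ft_force: [0.1, -0.5, -2.1]
grip_width: 0.645
grasp_force: 76.1
```

Call:
{"fn": "apply_moves", "kwargs": {
  "rows": [
    {"x": 0, "y": 0, "z": 0, "ax": 0, "ay": 0, "az": -7, "gripper": 0.7},
    {"x": 0, "y": 0, "z": 0, "ax": 0, "ay": 0, "az": -7, "gripper": 0.7},
    {"x": 0, "y": 0, "z": 0, "ax": 0, "ay": 0, "az": -7, "gripper": 0.7},
    {"x": 0, "y": 0, "z": 0, "ax": 0, "ay": 0, "az": -7, "gripper": 0.7},
    {"x": 0, "y": 0, "z": 0, "ax": 0, "ay": 0, "az": -7, "gripper": 0.7}
  ]
}}

```text
clock: 11.03
position: [0.4785, 0.1466, 0.1277]
ee_rot: [0.888, 0.259, 0.042, -0.378]
ft_force: [0.4, -0.1, -2.7]
grip_width: 0.644
grasp_force: 76.1
```

Call:
{"fn": "apply_moves", "kwargs": {
  "rows": [
    {"x": 0, "y": 0, "z": 0, "ax": 0, "ay": 0, "az": -7, "gripper": 0.7},
    {"x": 0, "y": 0, "z": 0, "ax": 0, "ay": 0, "az": -7, "gripper": 0.7},
    {"x": 0, "y": 0, "z": 0, "ax": 0, "ay": 0, "az": -7, "gripper": 0.7},
    {"x": 0, "y": 0, "z": 0, "ax": 0, "ay": 0, "az": -7, "gripper": 0.7},
    {"x": 0, "y": 0, "z": 0, "ax": 0, "ay": 0, "az": -7, "gripper": 0.7}
  ]
}}

```text
clock: 11.45
position: [0.4785, 0.1466, 0.1277]
ee_rot: [0.769, 0.514, 0.154, -0.348]
ft_force: [0.3, -0.5, -3.4]
grip_width: 0.646
grasp_force: 76.0
```

Call:
{"fn": "apply_moves", "kwargs": {
  "rows": [
    {"x": 0, "y": 0, "z": 0, "ax": 0, "ay": 0, "az": -7, "gripper": 0.7},
    {"x": 0, "y": 0, "z": 0, "ax": 0, "ay": 0, "az": -7, "gripper": 0.7},
    {"x": 0, "y": 0, "z": 0, "ax": 0, "ay": 0, "az": -7, "gripper": 0.7},
    {"x": 0, "y": 0, "z": 0, "ax": 0, "ay": 0, "az": -7, "gripper": 0.7},
    {"x": 0, "y": 0, "z": 0, "ax": 0, "ay": 0, "az": -5, "gripper": 0.7}
  ]
}}

```text
clock: 11.87
position: [0.4785, 0.1466, 0.1277]
ee_rot: [0.591, 0.711, 0.246, -0.29]
ft_force: [0.8, -0.1, -3.0]
grip_width: 0.638
grasp_force: 76.0
```

```bash
python3 - <<'E'
from seq import *
seq([('lay0',*pose(L+[0,0,.015],100,45,0)),('lay',*pose(L-[0,0,.002],100,45,0))])
c=snap('side','slay');u,w=map(int,proj(c,L+U))
c2=snap('wrist','wlay')
a=cv2.resize(c['color'][w-60:w+60,u-60:u+60,::-1],(420,420),interpolation=cv2.INTER_CUBIC)
b=cv2.resize(c2['color'][:,:,::-1],(380,285)); b=cv2.copyMakeBorder(b,0,135,0,0,cv2.BORDER_CONSTANT)
cv2.imwrite('pics/lay.png',np.hstack([a,b]))
E
```

```text
now [0.4785 0.1466 0.1277] q [-0.15  0.35  0.25  1.94 -0.88  1.28  0.74] t 11.87 F [ 0.8 -0.1 -3. ] w 0.638 g 76.0
lay0: turn [0.  0.3 0.6] = 1 x [0.01 0.26 0.6 ]; shift [-63.2   0.3  61.7] = 3 x [-21.1   0.1  20.6]
lay: turn [0. 0. 0.] = 1 x [0. 0. 0.]; shift [-12.  -0.  12.] = 1 x [-12.  -0.  12.]
```

View pics/lay.png

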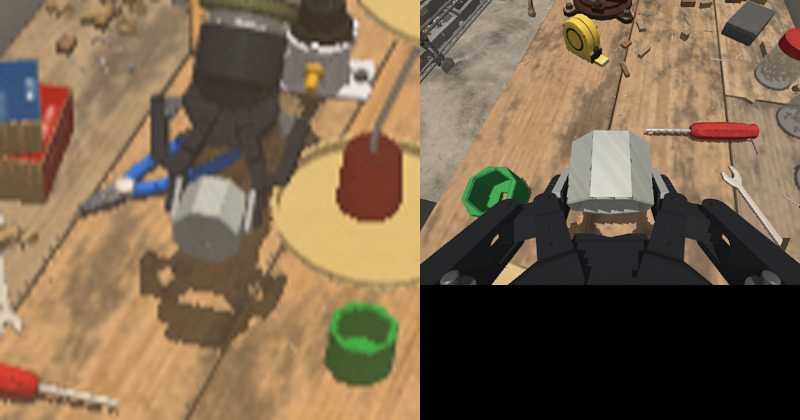

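The wrench now lies level in the grip with its closed end towards azimuth 100° (side crop (210,225)), clear of the green cup and the pliers. I'll lower it about 105 mm to the bench.

Call:
{"fn": "apply_moves", "kwargs": {
  "rows": [
    {"x": -21, "y": 0, "z": 21, "ax": 0, "ay": 0, "az": 0.6, "gripper": 0.7},
    {"x": -21, "y": 0, "z": 21, "ax": 0, "ay": 0, "az": 0, "gripper": 0.7},
    {"x": -21, "y": 0, "z": 21, "ax": 0, "ay": 0, "az": 0, "gripper": 0.7},
    {"x": -8, "y": 0, "z": 8, "ax": 0, "ay": 0, "az": 0, "gripper": 0.7},
    {"x": 0, "y": 0, "z": 0, "ax": 0, "ay": 0, "az": 0, "gripper": 0.7}
  ]
}}

```text
clock: 12.38
position: [0.4768, 0.1469, 0.025]
ee_rot: [0.598, 0.705, 0.242, -0.295]
ft_force: [-0.5, 0.1, -2.6]
grip_width: 0.641
grasp_force: 76.0
```

Call:
{"fn": "apply_moves", "kwargs": {
  "rows": [
    {"x": -1.6, "y": 0, "z": 1.6, "ax": 0, "ay": 0, "az": 0, "gripper": 0.7},
    {"x": 0, "y": 0, "z": 0, "ax": 0, "ay": 0, "az": 0, "gripper": 0.7}
  ]
}}

```text
clock: 12.55
position: [0.4783, 0.1474, 0.0251]
ee_rot: [0.597, 0.706, 0.244, -0.293]
ft_force: [-0.3, -0.3, -3.4]
grip_width: 0.64
grasp_force: 76.0
```

Call:
{"fn": "apply_moves", "kwargs": {
  "rows": [
    {"x": -1.4, "y": 0, "z": 1.4, "ax": 0, "ay": 0, "az": 0, "gripper": 0.7},
    {"x": 0, "y": 0, "z": 0, "ax": 0, "ay": 0, "az": 0, "gripper": 0.7}
  ]
}}

```text
clock: 12.72
position: [0.4783, 0.1476, 0.0231]
ee_rot: [0.596, 0.707, 0.244, -0.293]
ft_force: [0.6, -0.0, -2.7]
grip_width: 0.639
grasp_force: 76.1
```

Call:
{"fn": "apply_moves", "kwargs": {
  "rows": [
    {"x": -0.7, "y": 0, "z": 0.7, "ax": 0, "ay": 0, "az": 0, "gripper": 0.7},
    {"x": 0, "y": 0, "z": 0, "ax": 0, "ay": 0, "az": 0, "gripper": 0.7}
  ]
}}

```text
clock: 12.88
position: [0.4783, 0.1476, 0.0229]
ee_rot: [0.596, 0.707, 0.244, -0.293]
ft_force: [-1.2, -4.5, 9.4]
grip_width: 0.643
grasp_force: 77.2
```

```bash
python3 - <<'E'
from seq import *
seq([('lay',*pose(np.array([.48,.14,.028]),100,45,0))])
o=get_obs(); r=R.from_quat(o['ee_rot']); d=r.as_matrix()[:,2]; print('grasp pt',o['position']-.008*d, 'az',np.degrees(np.arctan2(d[1],d[0])),'tilt',np.degrees(np.arcsin(-d[2])),'y',r.as_matrix()[:,1])
E
```

```text
now [0.4783 0.1476 0.0229] q [-0.12  0.53  0.22  1.97 -0.97  1.16  0.9 ] t 12.88 F [-1.2 -4.5  9.4] w 0.643 g 77.2
lay: turn [-0.   0.1 -0.3] = 1 x [-0.04  0.11 -0.31]; shift [-1.9  0.3 -1. ] = 1 x [-1.9  0.3 -1. ]
grasp pt [0.47930224 0.14199184 0.02860214] az 100.05309337801586 tilt 45.11398153143184 y [ 0.98537161  0.17036673 -0.00423925]
```

The wrench touched down at the height predicted (grasp point z 28.6 mm against 28 for the octagon's half width), with 9 N of upward force. I'll release, retreat and swing to the other side.

Call:
{"fn": "apply_moves", "kwargs": {
  "rows": [
    {"x": 0, "y": 0, "z": 0, "ax": 0, "ay": 0, "az": 0, "gripper": 0.3},
    {"x": 0, "y": 0, "z": 0, "ax": 0, "ay": 0, "az": 0, "gripper": 0},
    {"x": 0, "y": 0, "z": 0, "ax": 0, "ay": 0, "az": 0, "gripper": 0},
    {"x": 0, "y": 0, "z": 0, "ax": 0, "ay": 0, "az": 0, "gripper": 0}
  ]
}}

```text
clock: 13.22
position: [0.4776, 0.1478, 0.0214]
ee_rot: [0.596, 0.707, 0.243, -0.293]
ft_force: [-0.1, -0.1, -0.4]
grip_width: 0.999
grasp_force: 0.0
```

Call:
{"fn": "apply_moves", "kwargs": {
  "rows": [
    {"x": 0, "y": 0, "z": -20, "ax": 0, "ay": 0, "az": 0, "gripper": 0},
    {"x": 0, "y": 0, "z": -30, "ax": 0, "ay": 0, "az": 0, "gripper": 0},
    {"x": 0, "y": 0, "z": -35, "ax": 0, "ay": 0, "az": 0, "gripper": 0},
    {"x": 0, "y": 0, "z": -35, "ax": 0, "ay": 0, "az": 0, "gripper": 0},
    {"x": 0, "y": 0, "z": 0, "ax": 0, "ay": 0, "az": 0, "gripper": 0}
  ]
}}

```text
clock: 13.63
position: [0.4956, 0.0591, 0.1102]
ee_rot: [0.598, 0.706, 0.245, -0.289]
ft_force: [-0.6, -0.8, -0.1]
grip_width: 0.995
grasp_force: 0.0
```

```bash
cat > cfg.py <<'E'
from seq import *
L2=np.array([.4766,.1573,.030])
E
python3 - <<'E'
from cfg import *
seq([('ov',*pose(L2+2*U,100,90,0)),('ov2',*pose(L2-.12*dirn(100,140),100,140,0)),('gr2',*pose(L2,100,140,0))])
q=np.array(get_obs()['joint_pos'])
chain(q,[('ov',G(L2+2*U,100,90,0)),('ov2',G(L2-.12*dirn(100,140),100,140,0)),('gr2',G(L2,100,140,0)),('lift2',G(L2+1.5*U,100,140,0)),('ov3',G(L+2*U,100,90,0)),('ov4',G(L+2*U,60,50,0)),('az',G(C+1.2*U,17.4,50,0)),('dn',G(C,17.4,50,0))])
# check wrench lying: blob of grey in side view
c=snap('side','s2'); t=snap('top','t2')
for n,k in(('side',c),('top',t)): print(n,proj(k,[.4793,.142,.028]))
# wrench mask: grey pixels near the expected place
for k in (c,t):
    u,w=map(int,proj(k,[.4775,.1495,.028])); s=k['color'][w-25:w+25,u-25:u+25].astype(int)
    m=((s.max(2)-s.min(2))<22)&(s.max(2)>85); n,l,st,ce=cv2.connectedComponentsWithStats(m.astype(np.uint8)); i=1+np.argmax(st[1:,4]); print((u,w),ce[i]-25,st[i])
E
```

```text
now [0.4956 0.0591 0.1102] q [-0.03  0.44  0.31  1.86 -0.84  1.37  0.84] t 13.63 F [-0.6 -0.8 -0.1] w 0.995 g 0.0
ov: turn [  0.2 -44.6  -0.5] = 7 x [ 0.03 -6.37 -0.07]; shift [ 100.1   -1.7 -111.8] = 4 x [ 25.   -0.4 -27.9]
ov2: turn [ -0. -50.   0.] = 8 x [-0.   -6.25  0.  ]; shift [147.1  -0.   11.4] = 4 x [36.8 -0.   2.9]
gr2: turn [0. 0. 0.] = 1 x [0. 0. 0.]; shift [ -0.   0. 120.] = 4 x [-0.  0. 30.]
ov:0.0 [-0.54  0.07  0.14  1.82 -0.01  1.26 -0.23] w[0.48 0.16 0.55] e[ 0.05 -0.02  0.71]
ov2:0.0 [-1.    0.62  0.08  1.63  0.55  1.56 -0.95] w[0.42 0.49 0.32] e[0.18 0.19 0.62]
gr2:0.0 [-0.91  0.66  0.11  1.79  0.62  1.34 -0.98] w[0.43 0.4  0.24] e[0.2  0.19 0.61]
lift2:0.0 [-0.93  0.43  0.12  1.75  0.62  1.56 -0.83] w[0.43 0.4  0.39] e[0.15 0.12 0.67]
ov3:0.0 [-0.59  0.06  0.23  1.82 -0.01  1.26 -0.19] w[0.48 0.14 0.55] e[ 0.04 -0.02  0.71]
ov4:0.0 [-0.46 -0.18  0.42  2.2  -0.71  0.83 -0.14] w[ 0.38 -0.04  0.48] e[-0.06 -0.08  0.7 ]
az:0.0 [-0.15 -0.14  0.71  2.16 -0.68  0.73 -0.25] w[ 0.31 -0.26  0.47] e[-0.07 -0.05  0.7 ]
dn:0.0 [-0.11  0.15  0.74  2.26 -1.22  0.68  0.31] w[ 0.31 -0.26  0.35] e[ 0.06 -0.03  0.7 ]
side [270.02739647 274.39960168]
top [282.18279519 248.88163279]
(269, 276) [0.5033557  1.00671141] [ 16  15  20  22 298]
(280, 249) [-0.19083969  0.50381679] [ 20  19  11  15 131]
```

The lying wrench is where it should be, within 1 px in both views. I'll swing over to the closed-end side.

Call:
{"fn": "apply_moves", "kwargs": {
  "rows": [
    {"x": 0, "y": 0, "z": 0, "ax": 0, "ay": -6.4, "az": 0, "gripper": 0},
    {"x": 0, "y": 0, "z": 0, "ax": 0, "ay": -6.4, "az": 0, "gripper": 0},
    {"x": 0, "y": 0, "z": 0, "ax": 0, "ay": -6.4, "az": 0, "gripper": 0},
    {"x": 0, "y": 0, "z": 0, "ax": 0, "ay": -6.4, "az": -0.5, "gripper": 0},
    {"x": 0, "y": 0, "z": 0, "ax": 0, "ay": -6.4, "az": 0, "gripper": 0}
  ]
}}

```text
clock: 14.15
position: [0.4923, 0.0656, 0.106]
ee_rot: [0.636, 0.764, 0.07, -0.084]
ft_force: [0.7, -1.0, -1.0]
grip_width: 1.005
grasp_force: 0.0
```

Call:
{"fn": "apply_moves", "kwargs": {
  "rows": [
    {"x": 0, "y": 0, "z": 0, "ax": 0, "ay": -6.4, "az": 0, "gripper": 0},
    {"x": 0, "y": 0, "z": 0, "ax": 0, "ay": -6.4, "az": 0, "gripper": 0},
    {"x": 10, "y": 0, "z": -35, "ax": 0, "ay": 0, "az": 0, "gripper": 0},
    {"x": 20, "y": 0, "z": -35, "ax": 0, "ay": 0, "az": 0, "gripper": 0},
    {"x": 35, "y": -1, "z": -20, "ax": 0, "ay": 0, "az": 0, "gripper": 0}
  ]
}}

```text
clock: 14.57
position: [0.4802, 0.1279, 0.1984]
ee_rot: [0.641, 0.767, -0.001, -0.0]
ft_force: [1.8, 0.1, -0.3]
grip_width: 1.0
grasp_force: 0.0
```

Call:
{"fn": "apply_moves", "kwargs": {
  "rows": [
    {"x": 35, "y": -1, "z": -22, "ax": 0, "ay": 0, "az": 0, "gripper": 0},
    {"x": 0, "y": 0, "z": 0, "ax": 0, "ay": -6.25, "az": 0, "gripper": 0},
    {"x": 0, "y": 0, "z": 0, "ax": 0, "ay": -6.25, "az": 0, "gripper": 0},
    {"x": 0, "y": 0, "z": 0, "ax": 0, "ay": -6.25, "az": 0, "gripper": 0},
    {"x": 0, "y": 0, "z": 0, "ax": 0, "ay": -6.25, "az": 0, "gripper": 0}
  ]
}}

```text
clock: 14.98
position: [0.4722, 0.1641, 0.218]
ee_rot: [0.624, 0.75, -0.141, 0.167]
ft_force: [0.6, 0.2, -1.2]
grip_width: 0.999
grasp_force: 0.0
```

Call:
{"fn": "apply_moves", "kwargs": {
  "rows": [
    {"x": 0, "y": 0, "z": 0, "ax": 0, "ay": -6.25, "az": 0, "gripper": 0},
    {"x": 0, "y": 0, "z": 0, "ax": 0, "ay": -6.25, "az": 0, "gripper": 0},
    {"x": 0, "y": 0, "z": 0, "ax": 0, "ay": -6.25, "az": 0, "gripper": 0},
    {"x": 0, "y": 0, "z": 0, "ax": 0, "ay": -6.25, "az": 0, "gripper": 0},
    {"x": 0, "y": 0, "z": 0, "ax": 0, "ay": 0, "az": 0, "gripper": 0}
  ]
}}

```text
clock: 15.4
position: [0.4702, 0.1656, 0.2141]
ee_rot: [0.575, 0.698, -0.275, 0.325]
ft_force: [-1.0, 0.7, -1.0]
grip_width: 1.002
grasp_force: 0.0
```

```bash
python3 - <<'E'
from cfg import *
seq([('ov2',*pose(L2-.12*dirn(100,140),100,140,0)),('gr2',*pose(L2,100,140,0))])
E
```

```text
now [0.4702 0.1656 0.2141] q [-0.98  0.39  0.16  1.72  0.61  1.63 -0.78] t 15.4 F [-1.   0.7 -1. ] w 1.002 g 0.0
ov2: turn [0.2 0.4 1. ] = 1 x [0.2  0.44 0.98]; shift [135.    4.9  13.5] = 4 x [33.8  1.2  3.4]
gr2: turn [0. 0. 0.] = 1 x [0. 0. 0.]; shift [ -0.   0. 120.] = 4 x [-0.  0. 30.]
```

Call:
{"fn": "apply_moves", "kwargs": {
  "rows": [
    {"x": 34, "y": 1, "z": 3, "ax": 0.2, "ay": 0.4, "az": 1, "gripper": 0},
    {"x": 34, "y": 1, "z": 3, "ax": 0, "ay": 0, "az": 0, "gripper": 0},
    {"x": 34, "y": 1, "z": 3, "ax": 0, "ay": 0, "az": 0, "gripper": 0},
    {"x": 33, "y": 1, "z": 3, "ax": 0, "ay": 0, "az": 0, "gripper": 0},
    {"x": 0, "y": 0, "z": 0, "ax": 0, "ay": 0, "az": 0, "gripper": 0}
  ]
}}

```text
clock: 15.82
position: [0.4611, 0.2429, 0.1017]
ee_rot: [0.585, 0.694, -0.27, 0.32]
ft_force: [-0.9, -0.6, -0.1]
grip_width: 1.002
grasp_force: 0.0
```

```bash
python3 - <<'E'
from cfg import *
seq([('gr2',*pose(L2,100,140,0))])
E
```

```text
now [0.4611 0.2429 0.1017] q [-1.02  0.62  0.12  1.63  0.53  1.55 -0.94] t 15.82 F [-0.9 -0.6 -0.1] w 1.002 g 0.0
gr2: turn [-0.2 -0.5 -0.2] = 1 x [-0.17 -0.53 -0.17]; shift [ -0.9   0.4 120.7] = 4 x [-0.2  0.1 30.2]
```

Call:
{"fn": "apply_moves", "kwargs": {
  "rows": [
    {"x": -0.4, "y": 0.2, "z": 38, "ax": -0.2, "ay": -0.5, "az": -0.2, "gripper": 0},
    {"x": -0.3, "y": 0.2, "z": 38, "ax": 0, "ay": 0, "az": 0, "gripper": 0},
    {"x": 0, "y": 0, "z": 28, "ax": 0, "ay": 0, "az": 0, "gripper": 0},
    {"x": 0, "y": 0, "z": 16, "ax": 0, "ay": 0, "az": 0, "gripper": 0},
    {"x": 0, "y": 0, "z": 0, "ax": 0, "ay": 0, "az": 0, "gripper": 0}
  ]
}}

```text
clock: 16.23
position: [0.4801, 0.145, 0.03]
ee_rot: [0.586, 0.691, -0.272, 0.325]
ft_force: [0.0, -0.4, 0.6]
grip_width: 1.001
grasp_force: 0.0
```

Call:
{"fn": "apply_moves", "kwargs": {
  "rows": [
    {"x": 0, "y": 0, "z": 0, "ax": 0, "ay": 0, "az": 0, "gripper": 0},
    {"x": 0, "y": 0, "z": 0, "ax": 0, "ay": 0, "az": 0, "gripper": 0.4},
    {"x": 0, "y": 0, "z": 0, "ax": 0, "ay": 0, "az": 0, "gripper": 0.6},
    {"x": 0, "y": 0, "z": 0, "ax": 0, "ay": 0, "az": 0, "gripper": 0.7},
    {"x": 0, "y": 0, "z": 0, "ax": 0, "ay": 0, "az": 0, "gripper": 0.7}
  ],
  "newtons": 70
}}

```text
clock: 16.65
position: [0.481, 0.1511, 0.0319]
ee_rot: [0.585, 0.692, -0.269, 0.326]
ft_force: [-3.2, 3.1, 6.4]
grip_width: 0.643
grasp_force: 73.4
```

```bash
cat >> cfg.py <<'E'
def st():
    o=get_obs(); r=R.from_quat(o['ee_rot']); d=r.as_matrix()[:,2]; print('grasp pt',np.round(o['position']-.008*d,4), 'az',round(np.degrees(np.arctan2(d[1],d[0])),2),'tilt',round(np.degrees(np.arcsin(-d[2])),2),'y',np.round(r.as_matrix()[:,1],3))
E
python3 - <<'E'
from cfg import *
st(); seq([('lift2',*pose(L2+2*U,100,140,0)),('ov3',*pose(L2+2*U,100,90,0)),('ov4',*pose(L2+2*U,60,50,0)),('az',*pose(C+1.2*U,17.4,50,0))])
E
```

```text
grasp pt [0.4799 0.1571 0.037 ] az -79.73 tilt 39.99 y [0.985 0.171 0.009]
now [0.481  0.1511 0.0319] q [-0.95  0.65  0.15  1.79  0.6   1.34 -0.97] t 16.65 F [-3.2  3.1  6.4] w 0.643 g 73.4
lift2: turn [ 0.2  0.  -0.5] = 1 x [ 0.21  0.01 -0.49]; shift [-147.4   -3.2 -124.6] = 6 x [-24.6  -0.5 -20.8]
ov3: turn [ 0. 50. -0.] = 8 x [ 0.    6.25 -0.  ]; shift [ 6.1 -0.   2.9] = 1 x [ 6.1 -0.   2.9]
ov4: turn [-14.   38.3  38.3] = 9 x [-1.55  4.26  4.26]; shift [5.1 0.  1.9] = 1 x [5.1 0.  1.9]
az: turn [-27.4   0.   32.6] = 7 x [-3.91  0.    4.66]; shift [-61.7 353.8 -44. ] = 10 x [-6.2 35.4 -4.4]
```

The readings put the grasp point about 7 mm higher than planned, so the pads may hold only part of the flat. I'll open and read again at rest before regrasping.

Call:
{"fn": "apply_moves", "kwargs": {
  "rows": [
    {"x": 0, "y": 0, "z": 0, "ax": 0, "ay": 0, "az": 0, "gripper": 0.3},
    {"x": 0, "y": 0, "z": 0, "ax": 0, "ay": 0, "az": 0, "gripper": 0},
    {"x": 0, "y": 0, "z": 0, "ax": 0, "ay": 0, "az": 0, "gripper": 0},
    {"x": 0, "y": 0, "z": 0, "ax": 0, "ay": 0, "az": 0, "gripper": 0},
    {"x": 0, "y": 0, "z": 0, "ax": 0, "ay": 0, "az": 0, "gripper": 0}
  ]
}}

```text
clock: 17.07
position: [0.4809, 0.1495, 0.0309]
ee_rot: [0.585, 0.692, -0.27, 0.326]
ft_force: [-0.2, -0.5, -0.4]
grip_width: 1.0
grasp_force: 0.0
```

```bash
python3 - <<'E'
from cfg import *
st(); seq([('gr',*pose(L2,100,140,0))])
c=snap('side','s3'); w=snap('wrist','w3'); print(proj(w,[.4775,.1495,.028]), proj(w,[.4735,.1735,.028]))
st()
# closed-end face centre from the wrist view: grey blob
k=w['color'].astype(int); m=((k.max(2)-k.min(2))<18)&(k.max(2)>100)
m[:100]=0
n,l,s,ce=cv2.connectedComponentsWithStats(m.astype(np.uint8))
for i in np.argsort(-s[1:,4])[:5]+1: print(s[i],np.round(ce[i],1))
E
```

```text
grasp pt [0.4798 0.1555 0.0361] az -79.85 tilt 39.91 y [0.985 0.17  0.008]
now [0.4809 0.1495 0.0309] q [-0.95  0.65  0.15  1.79  0.6   1.33 -0.97] t 17.07 F [-0.2 -0.5 -0.4] w 1.0 g 0.0
gr: turn [ 0.1  0.1 -0.5] = 1 x [ 0.12  0.09 -0.49]; shift [ 6.1 -2.9  2.2] = 1 x [ 6.1 -2.9  2.2]
[272.76778202 265.15401325] [271.7548835 253.2677797]
grasp pt [0.4798 0.1555 0.0361] az -79.86 tilt 39.91 y [0.985 0.17  0.008]
[  215   195   168   166 15801] [288.1 272.2]
[ 424  369   62   51 1432] [451.1 398.9]
[376 256  41  51 595] [397.3 280. ]
[145 256  41  51 578] [163.3 280.8]
[201 334  23  23 431] [211.6 344.8]
```

```bash
python3 - <<'E'
from cfg import *
w=load('w3'); k=w['color'].astype(int); m=((k.max(2)-k.min(2))<18)&(k.max(2)>100)
n,l,s,ce=cv2.connectedComponentsWithStats(m.astype(np.uint8)); i=1+np.argmax(s[1:,4])
for v_ in range(195,361,15):
    x=np.where(l[v_]==i)[0]; print(v_,x.min(),x.max(),len(x))
# expected octagon corner silhouettes: project wrench model
ax=np.array([np.cos(np.radians(100)),np.sin(np.radians(100)),0]); sd=np.array([ax[1],-ax[0],0]); O=np.array([.4793,.142,.028])+.0325*ax
for s_ in(0,-.045):
    print([tuple(np.round(proj(w,O+ax*s_+sd*a*.0116+np.array([0,0,b*.028])) if 0 else proj(w,O+ax*s_+.0303*(np.cos(t)*sd+np.sin(t)*np.array([0,0,1])))).astype(int)) for t in np.radians(np.arange(22.5,360,45))])
E
```

```text
195 255 305 51
210 238 322 85
225 223 339 117
240 218 342 125
255 217 344 99
270 216 347 132
285 219 339 121
300 233 333 101
315 239 376 120
330 237 381 102
345 295 370 30
360 357 359 3
[(np.int64(340), np.int64(280)), (np.int64(302), np.int64(323)), (np.int64(243), np.int64(323)), (np.int64(205), np.int64(281)), (np.int64(210), np.int64(228)), (np.int64(248), np.int64(195)), (np.int64(297), np.int64(194)), (np.int64(335), np.int64(227))]
[(np.int64(325), np.int64(293)), (np.int64(296), np.int64(325)), (np.int64(253), np.int64(326)), (np.int64(224), np.int64(294)), (np.int64(227), np.int64(253)), (np.int64(256), np.int64(226)), (np.int64(294), np.int64(226)), (np.int64(322), np.int64(252))]
```

The wrench is now centred between the fingers (216–347 px against fingers centred at 280), and the grasp point really is about 8 mm above its axis. I'll lower by that amount and close again.

Call:
{"fn": "apply_moves", "kwargs": {
  "rows": [
    {"x": 3.5, "y": 0, "z": 1.5, "ax": 0, "ay": 0, "az": 0, "gripper": 0},
    {"x": 3.5, "y": 0, "z": 1.5, "ax": 0, "ay": 0, "az": 0, "gripper": 0},
    {"x": 0, "y": 0, "z": 0, "ax": 0, "ay": 0, "az": 0, "gripper": 0}
  ]
}}

```text
clock: 17.42
position: [0.4802, 0.1518, 0.0229]
ee_rot: [0.585, 0.692, -0.27, 0.326]
ft_force: [-0.3, 0.5, 0.3]
grip_width: 0.999
grasp_force: 0.0
```

Call:
{"fn": "apply_moves", "kwargs": {
  "rows": [
    {"x": 0, "y": 0, "z": 0, "ax": 0, "ay": 0, "az": 0, "gripper": 0.4},
    {"x": 0, "y": 0, "z": 0, "ax": 0, "ay": 0, "az": 0, "gripper": 0.6},
    {"x": 0, "y": 0, "z": 0, "ax": 0, "ay": 0, "az": 0, "gripper": 0.7},
    {"x": 0, "y": 0, "z": 0, "ax": 0, "ay": 0, "az": 0, "gripper": 0.7}
  ],
  "newtons": 80
}}

```text
clock: 17.75
position: [0.4807, 0.1518, 0.024]
ee_rot: [0.585, 0.692, -0.27, 0.326]
ft_force: [-0.3, 0.6, 2.3]
grip_width: 0.641
grasp_force: 84.4
```

```bash
python3 - <<'E'
from cfg import *
st(); seq([('lift2',*pose(L2+2*U,100,140,0)),('ov3',*pose(L2+2*U,100,90,0)),('ov4',*pose(L2+2*U,60,50,0)),('az',*pose(C+1.2*U,17.4,50,0))])
E
```

```text
grasp pt [0.4796 0.1579 0.0291] az -79.83 tilt 39.91 y [0.985 0.17  0.008]
now [0.4807 0.1518 0.024 ] q [-0.95  0.67  0.15  1.79  0.6   1.33 -0.98] t 17.75 F [-0.3  0.6  2.3] w 0.641 g 84.4
lift2: turn [ 0.1  0.1 -0.5] = 1 x [ 0.13  0.08 -0.51]; shift [-153.9   -3.1 -129.1] = 6 x [-25.7  -0.5 -21.5]
ov3: turn [ 0. 50. -0.] = 8 x [ 0.    6.25 -0.  ]; shift [ 6.1 -0.   2.9] = 1 x [ 6.1 -0.   2.9]
ov4: turn [-14.   38.3  38.3] = 9 x [-1.55  4.26  4.26]; shift [5.1 0.  1.9] = 1 x [5.1 0.  1.9]
az: turn [-27.4   0.   32.6] = 7 x [-3.91  0.    4.66]; shift [-61.7 353.8 -44. ] = 10 x [-6.2 35.4 -4.4]
```

Now the grip is good: 1 mm from the axis, 17 mm from the closed end, 84 N. I'll lift and swing over, holding the wrench beside the cap at first so the wrist camera can measure the cap from rest.

Call:
{"fn": "apply_moves", "kwargs": {
  "rows": [
    {"x": -20, "y": 0, "z": -17, "ax": 0, "ay": 0, "az": 0, "gripper": 0.7},
    {"x": -27, "y": 0, "z": -22.5, "ax": 0, "ay": 0, "az": 0, "gripper": 0.7},
    {"x": -27, "y": 0, "z": -22.5, "ax": 0, "ay": 0, "az": 0, "gripper": 0.7},
    {"x": -27, "y": 0, "z": -22.5, "ax": 0, "ay": 0, "az": 0, "gripper": 0.7},
    {"x": -27, "y": 0, "z": -22.5, "ax": 0, "ay": 0, "az": 0, "gripper": 0.7}
  ]
}}

```text
clock: 18.17
position: [0.4788, 0.1512, 0.1918]
ee_rot: [0.585, 0.692, -0.27, 0.326]
ft_force: [0.8, 1.1, -3.3]
grip_width: 0.65
grasp_force: 85.1
```

Call:
{"fn": "apply_moves", "kwargs": {
  "rows": [
    {"x": -26, "y": 0, "z": -22, "ax": 0, "ay": 0, "az": 0, "gripper": 0.7},
    {"x": 0, "y": 0, "z": 0, "ax": 0, "ay": 6.25, "az": 0, "gripper": 0.7},
    {"x": 0, "y": 0, "z": 0, "ax": 0, "ay": 6.25, "az": 0, "gripper": 0.7},
    {"x": 0, "y": 0, "z": 0, "ax": 0, "ay": 6.25, "az": 0, "gripper": 0.7},
    {"x": 0, "y": 0, "z": 0, "ax": 0, "ay": 6.25, "az": 0, "gripper": 0.7}
  ]
}}

```text
clock: 18.58
position: [0.4789, 0.1522, 0.225]
ee_rot: [0.63, 0.747, -0.134, 0.167]
ft_force: [0.6, -0.4, -3.2]
grip_width: 0.64
grasp_force: 85.2
```

Call:
{"fn": "apply_moves", "kwargs": {
  "rows": [
    {"x": 0, "y": 0, "z": 0, "ax": 0, "ay": 6.25, "az": 0, "gripper": 0.7},
    {"x": 0, "y": 0, "z": 0, "ax": 0, "ay": 6.25, "az": 0, "gripper": 0.7},
    {"x": 0, "y": 0, "z": 0, "ax": 0, "ay": 6.25, "az": 0, "gripper": 0.7},
    {"x": 0, "y": 0, "z": 0, "ax": 0, "ay": 6.25, "az": 0, "gripper": 0.7},
    {"x": 0, "y": 0, "z": 0, "ax": 0, "ay": 0, "az": 0, "gripper": 0.7}
  ]
}}

```text
clock: 19.0
position: [0.48, 0.1472, 0.2252]
ee_rot: [0.647, 0.762, 0.005, 0.002]
ft_force: [1.0, -1.7, -2.9]
grip_width: 0.644
grasp_force: 85.2
```

```bash
python3 - <<'E'
from cfg import *
C0=np.array([.508,-.2,.104])
H=C0+np.array([0,.13,.16])
seq([('ov4',*pose(L2+2*U,60,50,0)),('az',*pose(H,17.4,50,0))]); st()
q=np.array(get_obs()['joint_pos'])
chain(q,[('ov4',G(L2+2*U,60,50,0)),('az',G(H,17.4,50,0)),('C',G(C0+U,17.4,50,0)),('dn',G(C0,17.4,50,0))])
# consistency of wcap extrinsics with wwr (camera in tool frame)
for f,i in(('wcap',3),('wwr',5)):
    c=load(f); K,Rm,t=KRt(c); j=[k for k in range(len(P))]
    cp=-Rm.T@t; k=np.argmin([np.linalg.norm(cp-p) for p in P]); print(f,k,np.round(E[k].inv().apply(cp-P[k])*1e3,1),np.round((R.from_matrix(Rm)*E[k]).as_rotvec(),4))
E
```

```text
now [0.48   0.1472 0.2252] q [-0.64  0.06  0.27  1.83 -0.02  1.25 -0.21] t 19.0 F [ 1.  -1.7 -2.9] w 0.644 g 85.2
ov4: turn [-13.3  38.   37.8] = 9 x [-1.48  4.22  4.2 ]; shift [ 8.5 -8.   8.9] = 1 x [ 8.5 -8.   8.9]
az: turn [-27.4   0.   32.6] = 7 x [-3.91  0.    4.66]; shift [ -6.2 229.8 -49.6] = 7 x [-0.9 32.8 -7.1]
grasp pt [0.4799 0.1471 0.2332] az 31.84 tilt 89.41 y [0.987 0.162 0.009]
ov4:0.0 [-0.54 -0.2   0.44  2.21 -0.69  0.8  -0.2 ] w[ 0.37 -0.02  0.48] e[-0.06 -0.09  0.7 ]
az:0.0 [-0.13 -0.33  0.34  2.24 -0.38  0.64 -0.81] w[ 0.31 -0.13  0.51] e[-0.15 -0.06  0.68]
C:0.0 [-0.2  -0.11  0.77  2.18 -0.74  0.7  -0.18] w[ 0.31 -0.26  0.45] e[-0.05 -0.05  0.7 ]
dn:0.0 [-0.14  0.16  0.78  2.26 -1.23  0.69  0.31] w[ 0.31 -0.26  0.35] e[ 0.06 -0.03  0.7 ]
wcap 4 [  72.8   -2.1 -126.4] [ 0.2267  0.2307 -1.5573]
wwr 5 [  73.2   -1.1 -131.1] [ 0.2267  0.2261 -1.5591]
```

Call:
{"fn": "apply_moves", "kwargs": {
  "rows": [
    {"x": 0, "y": 0, "z": 0, "ax": -1.48, "ay": 4.22, "az": 4.2, "gripper": 0.7},
    {"x": 0, "y": 0, "z": 0, "ax": -1.48, "ay": 4.22, "az": 4.2, "gripper": 0.7},
    {"x": 0, "y": 0, "z": 0, "ax": -1.48, "ay": 4.22, "az": 4.2, "gripper": 0.7},
    {"x": 0, "y": 0, "z": 0, "ax": -1.48, "ay": 4.22, "az": 4.2, "gripper": 0.7},
    {"x": 0, "y": 0, "z": 0, "ax": -1.48, "ay": 4.22, "az": 4.2, "gripper": 0.7}
  ]
}}

```text
clock: 19.42
position: [0.4785, 0.1514, 0.2241]
ee_rot: [0.76, 0.62, 0.169, -0.096]
ft_force: [-0.4, -0.1, -4.2]
grip_width: 0.641
grasp_force: 85.3
```

Call:
{"fn": "apply_moves", "kwargs": {
  "rows": [
    {"x": 0, "y": 0, "z": 0, "ax": -1.48, "ay": 4.22, "az": 4.2, "gripper": 0.7},
    {"x": 0, "y": 0, "z": 0, "ax": -1.48, "ay": 4.22, "az": 4.2, "gripper": 0.7},
    {"x": 0, "y": 0, "z": 0, "ax": -1.48, "ay": 4.22, "az": 4.2, "gripper": 0.7},
    {"x": 0, "y": 0, "z": 0, "ax": -1.48, "ay": 4.22, "az": 4.2, "gripper": 0.7},
    {"x": 8, "y": -8, "z": 8, "ax": 0, "ay": 0, "az": 0, "gripper": 0.7}
  ]
}}

```text
clock: 19.83
position: [0.4762, 0.1624, 0.2212]
ee_rot: [0.815, 0.47, 0.294, -0.171]
ft_force: [0.5, -0.9, -3.2]
grip_width: 0.642
grasp_force: 85.5
```

Call:
{"fn": "apply_moves", "kwargs": {
  "rows": [
    {"x": 0, "y": 0, "z": 0, "ax": -3.91, "ay": 0, "az": 4.66, "gripper": 0.7},
    {"x": 0, "y": 0, "z": 0, "ax": -3.91, "ay": 0, "az": 4.66, "gripper": 0.7},
    {"x": 0, "y": 0, "z": 0, "ax": -3.91, "ay": 0, "az": 4.66, "gripper": 0.7},
    {"x": 0, "y": 0, "z": 0, "ax": -3.91, "ay": 0, "az": 4.66, "gripper": 0.7},
    {"x": 0, "y": 0, "z": 0, "ax": -3.91, "ay": 0, "az": 4.66, "gripper": 0.7}
  ]
}}

```text
clock: 20.25
position: [0.4761, 0.1658, 0.2222]
ee_rot: [0.904, 0.262, 0.326, -0.091]
ft_force: [-0.8, -0.4, -3.4]
grip_width: 0.641
grasp_force: 85.8
```

Call:
{"fn": "apply_moves", "kwargs": {
  "rows": [
    {"x": 0, "y": 0, "z": 0, "ax": -3.91, "ay": 0, "az": 4.66, "gripper": 0.7},
    {"x": 0, "y": 0, "z": 0, "ax": -3.91, "ay": 0, "az": 4.66, "gripper": 0.7},
    {"x": -1, "y": 33, "z": -7, "ax": 0, "ay": 0, "az": 0, "gripper": 0.7},
    {"x": -1, "y": 33, "z": -7, "ax": 0, "ay": 0, "az": 0, "gripper": 0.7},
    {"x": -1, "y": 33, "z": -7, "ax": 0, "ay": 0, "az": 0, "gripper": 0.7}
  ]
}}

```text
clock: 20.67
position: [0.5002, 0.0682, 0.2375]
ee_rot: [0.922, 0.19, 0.331, -0.064]
ft_force: [0.5, 0.6, -2.4]
grip_width: 0.644
grasp_force: 85.8
```

Call:
{"fn": "apply_moves", "kwargs": {
  "rows": [
    {"x": -1, "y": 33, "z": -7, "ax": 0, "ay": 0, "az": 0, "gripper": 0.7},
    {"x": -1, "y": 33, "z": -7, "ax": 0, "ay": 0, "az": 0, "gripper": 0.7},
    {"x": -1, "y": 33, "z": -7, "ax": 0, "ay": 0, "az": 0, "gripper": 0.7},
    {"x": 0, "y": 31, "z": -7, "ax": 0, "ay": 0, "az": 0, "gripper": 0.7},
    {"x": 0, "y": 0, "z": 0, "ax": 0, "ay": 0, "az": 0, "gripper": 0.7}
  ]
}}

```text
clock: 21.08
position: [0.534, -0.0656, 0.2595]
ee_rot: [0.923, 0.185, 0.333, -0.062]
ft_force: [0.1, -0.8, -3.0]
grip_width: 0.645
grasp_force: 86.1
```

```bash
python3 - <<'E'
from cfg import *
st(); seq([])
w=snap('wrist','whov'); s=snap('side','shov'); t=snap('top','thov')
Cc=np.array([.509,-.201,.076])
for n,k in(('wrist',w),('side',s),('top',t)):
    print(n,'flange',proj(k,Cc),'head top',proj(k,Cc+[0,0,.03]))
    u,v_=proj(k,Cc+[0,0,.015]); 
    if not(0<u<560 and 0<v_<420): continue
    u,v_=int(u),int(v_); r=22 if n!='wrist' else 90
    x0,y0=max(0,u-r),max(0,v_-r)
    a=k['color'][y0:v_+r,x0:u+r].max(2); m=(a<70).astype(np.uint8)
    nn,l,ss,ce=cv2.connectedComponentsWithStats(m); i=1+np.argmax(ss[1:,4]); print('dark blob bbox',ss[i][:4]+[x0,y0,0,0],ss[i][4],np.round(ce[i]+[x0,y0],1))
E
```

```text
grasp pt [ 0.5293 -0.0675  0.2656] az 21.93 tilt 50.39 y [ 0.382 -0.924  0.008]
now [ 0.534  -0.0656  0.2595] q [-0.24 -0.27  0.45  2.18 -0.43  0.67 -0.67] t 21.08 F [ 0.1 -0.8 -3. ] w 0.645 g 86.1
wrist flange [397.5747097 383.2264574] head top [410.37623431 388.84196155]
dark blob bbox [313 295 180 125] 19118 [403.2 361.5]
side flange [301.02071008 195.75696647] head top [301.45737979 189.03095456]
dark blob bbox [293 187  18  16] 187 [301.3 194.8]
top flange [377.21866173 242.51427325] head top [378.56574563 238.39925801]Traceback (most recent call last):
  File "<stdin>", line 12, in <module>
    return _wrapfunc(a, 'argmax', axis=axis, out=out, **kwds)
    return bound(*args, **kwds)
ValueError: attempt to get argmax of an empty sequence
```

The wrench now hangs mouth down at az 22° beside the cap. The top view is blocked by the arm, so I'll check the cap centre against the start images from the fixed cameras, using sub-pixel flange edges.

```bash
python3 - <<'E'
from cfg import *
for f,z in(('side0',.076),('top0',.076),('side0',.106),('top0',.106)):
    c=load(f); g=cv2.cvtColor(c['color'],cv2.COLOR_RGB2GRAY).astype(np.float32)
    Cc=np.array([.509,-.201,z]); u,v_=proj(c,Cc)
    def edges(p,du,dv,n=14):
        s=np.arange(-n,n+.01,.1); X=(p[0]+s*du).astype(np.float32)[None];Y_=(p[1]+s*dv).astype(np.float32)[None]
        pr=cv2.remap(g,X,Y_,cv2.INTER_LINEAR)[0]; i=len(s)//2; th=75
        r=next((k for k in range(i,len(s)) if pr[k]>th),None); l=next((k for k in range(i,-1,-1) if pr[k]>th),None)
        return (None if l is None else round(s[l],1)),(None if r is None else round(s[r],1))
    a=np.linspace(0,2*np.pi,73); rad=.031 if z<.1 else .02
    pts=np.array([proj(c,Cc+rad*np.array([np.cos(t),np.sin(t),0])) for t in a])
    print(f,z,'centre px',np.round([u,v_],1),'pred u',np.round([pts[:,0].min()-u,pts[:,0].max()-u],1),'pred v',np.round([pts[:,1].min()-v_,pts[:,1].max()-v_],1),'meas u',edges((u,v_),1,0),'meas v',edges((u,v_),0,1))
    print('   mm/px u',np.round((onz(c,u+1,v_,z)-onz(c,u,v_,z))[:2]*1e3,1),'v',np.round((onz(c,u,v_+1,z)-onz(c,u,v_,z))[:2]*1e3,1))
E
```

```text
side0 0.076 centre px [301.  195.8] pred u [-8.9  8.9] pred v [-5.5  5.7] meas u (np.float64(-8.1), np.float64(9.1)) meas v (np.float64(-9.4), np.float64(6.4))
   mm/px u [-3.2 -1.4] v [-2.   5.2]
top0 0.076 centre px [377.2 242.5] pred u [-8.6  8.7] pred v [-7.4  7.6] meas u (np.float64(-6.8), np.float64(7.5)) meas v (np.float64(-7.1), np.float64(7.7))
   mm/px u [ 0.3 -3.6] v [-4.1  0.1]
side0 0.106 centre px [301.5 189. ] pred u [-5.8  5.8] pred v [-3.6  3.6] meas u (np.float64(-5.6), np.float64(5.8)) meas v (np.float64(-2.6), np.float64(13.2))
   mm/px u [-3.2 -1.4] v [-2.   5.2]
top0 0.106 centre px [378.6 238.4] pred u [-5.7  5.7] pred v [-4.9  4.9] meas u (np.float64(-6.3), np.float64(4.5)) meas v (np.float64(-2.9), np.float64(11.7))
   mm/px u [ 0.3 -3.5] v [-4.1  0.1]
```

All four profiles agree with (0.5085, -0.2008) to within about 2 mm. Now I'll work out the exact tool pose from the recorded grasp.

```bash
cat >> cfg.py <<'E'
Rg2=R.from_quat([0.585,0.692,-0.27,0.326]); Tg2=np.array([.4807,.1518,.024])
am=np.radians(-79.83); mm=np.array([np.cos(am),np.sin(am),0]); up=np.array([0,0,1.])
Wr=R.from_matrix(np.c_[np.cross(up,mm),up,mm]); O=np.array([.4796,.1579,.028])-.0169*mm
Rtw=Rg2.inv()*Wr; ptw=Rg2.inv().apply(O-Tg2)   # wrench in tool
CAP=np.array([.5085,-.2008])
def final(rim,xy=CAP,phi=17.4):
    b=np.radians(phi+180); y=np.array([np.cos(b),np.sin(b),0]); z=-up
    Wf=R.from_matrix(np.c_[np.cross(y,z),y,z]); Rf=Wf*Rtw.inv(); Of=np.array([*xy,rim+.045])
    return Of-Rf.apply(ptw),Rf
def wrench_now():
    o=get_obs(); r=R.from_quat(o['ee_rot']); Ow=np.array(o['position'])+r.apply(ptw); W_=r*Rtw; z=W_.as_matrix()[:,2]; x=W_.as_matrix()[:,0]
    print('mouth',np.round(Ow+.045*z,4),'lean deg',round(np.degrees(np.arccos(-z[2])),2),'x az',round(np.degrees(np.arctan2(x[1],x[0])),2))
E
python3 - <<'E'
from cfg import *
wrench_now(); seq([('above',*final(.16)),('hov',*final(.112))]); print(final(.112)[0])
E
```

```text
mouth [ 0.5286 -0.0609  0.2356] lean deg 0.84 x az -66.66
now [ 0.5323 -0.059   0.2575] q [-0.24 -0.27  0.44  2.18 -0.43  0.67 -0.68] t 21.23 F [ 0.1  1.1 -3.5] w 0.641 g 86.1
above: turn [-3.3  0.5  5. ] = 1 x [-3.26  0.48  5.02]; shift [-94.1 129.2  18.7] = 5 x [-18.8  25.8   3.7]
hov: turn [0. 0. 0.] = 1 x [0. 0. 0.]; shift [-30.8   0.3  36.8] = 2 x [-15.4   0.2  18.4]
[ 0.51231865 -0.19960922  0.13390162]
```

Readings taken just after a move lag by a few mm, so I'll let the arm settle before each measurement.

Call:
{"fn": "apply_moves", "kwargs": {
  "rows": [
    {"x": 0, "y": 0, "z": 0, "ax": -3.2, "ay": 0.5, "az": 5, "gripper": 0.7},
    {"x": -19, "y": 26, "z": 4, "ax": 0, "ay": 0, "az": 0, "gripper": 0.7},
    {"x": -19, "y": 26, "z": 4, "ax": 0, "ay": 0, "az": 0, "gripper": 0.7},
    {"x": -19, "y": 26, "z": 4, "ax": 0, "ay": 0, "az": 0, "gripper": 0.7},
    {"x": -19, "y": 26, "z": 4, "ax": 0, "ay": 0, "az": 0, "gripper": 0.7}
  ]
}}

```text
clock: 21.65
position: [0.5168, -0.1721, 0.1959]
ee_rot: [0.929, 0.139, 0.339, -0.054]
ft_force: [0.3, 1.2, -3.4]
grip_width: 0.643
grasp_force: 86.2
```

Call:
{"fn": "apply_moves", "kwargs": {
  "rows": [
    {"x": -19, "y": 26, "z": 4, "ax": 0, "ay": 0, "az": 0, "gripper": 0.7},
    {"x": 0, "y": 0, "z": 0, "ax": 0, "ay": 0, "az": 0, "gripper": 0.7},
    {"x": 0, "y": 0, "z": 0, "ax": 0, "ay": 0, "az": 0, "gripper": 0.7},
    {"x": 0, "y": 0, "z": 0, "ax": 0, "ay": 0, "az": 0, "gripper": 0.7},
    {"x": 0, "y": 0, "z": 0, "ax": 0, "ay": 0, "az": 0, "gripper": 0.7}
  ]
}}

```text
clock: 22.07
position: [0.5139, -0.1991, 0.1814]
ee_rot: [0.929, 0.138, 0.338, -0.055]
ft_force: [0.7, -0.1, -2.7]
grip_width: 0.643
grasp_force: 86.4
```

```bash
python3 - <<'E'
from cfg import *
wrench_now(); seq([('above',*final(.14)),('hov',*final(.112))])
E
```

```text
mouth [ 0.5101 -0.2003  0.1595] lean deg 0.19 x az -72.45
now [ 0.5139 -0.1991  0.1814] q [-0.3  -0.08  0.89  2.2  -0.8   0.69 -0.12] t 22.07 F [ 0.7 -0.1 -2.7] w 0.643 g 86.4
above: turn [-0.1 -0.2  0.1] = 1 x [-0.14 -0.18  0.09]; shift [-13.8   0.2  13.9] = 1 x [-13.8   0.2  13.9]
hov: turn [0. 0. 0.] = 1 x [0. 0. 0.]; shift [-18.    0.2  21.5] = 1 x [-18.    0.2  21.5]
```

Call:
{"fn": "apply_moves", "kwargs": {
  "rows": [
    {"x": -14, "y": 0.2, "z": 14, "ax": -0.1, "ay": -0.2, "az": 0, "gripper": 0.7},
    {"x": -9, "y": 0.1, "z": 10.8, "ax": 0, "ay": 0, "az": 0, "gripper": 0.7},
    {"x": -9, "y": 0.1, "z": 10.7, "ax": 0, "ay": 0, "az": 0, "gripper": 0.7},
    {"x": 0, "y": 0, "z": 0, "ax": 0, "ay": 0, "az": 0, "gripper": 0.7},
    {"x": 0, "y": 0, "z": 0, "ax": 0, "ay": 0, "az": 0, "gripper": 0.7}
  ]
}}

```text
clock: 22.48
position: [0.5119, -0.2007, 0.1332]
ee_rot: [0.93, 0.137, 0.336, -0.053]
ft_force: [0.7, 0.1, -2.4]
grip_width: 0.64
grasp_force: 86.3
```

```bash
python3 - <<'E'
from cfg import *
wrench_now(); seq([('hov',*final(.110)),('on',*final(.076))])
c=snap('side','sh2'); t=snap('top','th2')
u,w=map(int,proj(c,[.5085,-.2008,.112])); print('side px of mouth ctr',proj(c,[.5085,-.2008,.112]),'cap',proj(c,[.5085,-.2008,.076]))
a=cv2.resize(c['color'][w-28:w+28,u-28:u+28,::-1],(560,560),interpolation=cv2.INTER_CUBIC); print(u-28,w-28)
k=snap('wrist','wh2'); b=k['color'][:,150:410,::-1]; b=cv2.resize(b,(240,388)); b=cv2.copyMakeBorder(b,0,172,0,0,cv2.BORDER_CONSTANT)
cv2.imwrite('pics/hov.png',np.hstack([a,b]))
E
```

```text
mouth [ 0.508  -0.2019  0.1114] lean deg 0.1 x az -72.61
now [ 0.5119 -0.2007  0.1332] q [-0.31  0.06  0.95  2.24 -1.05  0.69  0.13] t 22.48 F [ 0.7  0.1 -2.4] w 0.64 g 86.3
hov: turn [0.  0.1 0. ] = 1 x [0.01 0.1  0.  ]; shift [-0.3 -0.9  1.5] = 1 x [-0.3 -0.9  1.5]
on: turn [0. 0. 0.] = 1 x [0. 0. 0.]; shift [-21.8   0.2  26.1] = 1 x [-21.8   0.2  26.1]
side px of mouth ctr [301.66091401 187.73767424] cap [301.13422948 195.82665031]
273 159
```

View pics/hov.png

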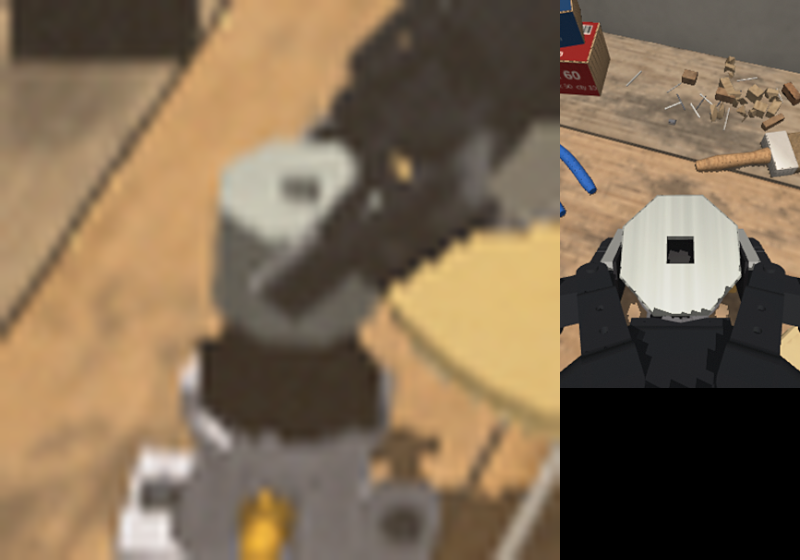

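The side crop shows the wrench (215–375) centred over the flange (197–388) to within about 1 mm, mouth down, with the drive hole up in the wrist view. I'll lower it gently and watch the force.

Call:
{"fn": "apply_moves", "kwargs": {
  "rows": [
    {"x": -2.5, "y": -0.7, "z": 3, "ax": 0, "ay": 0.1, "az": 0, "gripper": 0.7},
    {"x": -1.3, "y": 0, "z": 1.5, "ax": 0, "ay": 0, "az": 0, "gripper": 0.7},
    {"x": 0, "y": 0, "z": 0, "ax": 0, "ay": 0, "az": 0, "gripper": 0.7}
  ]
}}

```text
clock: 22.88
position: [0.5118, -0.201, 0.1279]
ee_rot: [0.93, 0.137, 0.338, -0.053]
ft_force: [0.3, 0.4, -3.8]
grip_width: 0.647
grasp_force: 86.3
```

Call:
{"fn": "apply_moves", "kwargs": {
  "rows": [
    {"x": -1.3, "y": 0, "z": 1.5, "ax": 0, "ay": 0, "az": 0, "gripper": 0.7},
    {"x": 0, "y": 0, "z": 0, "ax": 0, "ay": 0, "az": 0, "gripper": 0.7}
  ]
}}

```text
clock: 23.05
position: [0.5117, -0.2011, 0.1257]
ee_rot: [0.93, 0.137, 0.338, -0.053]
ft_force: [-0.0, 0.2, -2.5]
grip_width: 0.646
grasp_force: 86.3
```

Call:
{"fn": "apply_moves", "kwargs": {
  "rows": [
    {"x": -1.3, "y": 0, "z": 1.5, "ax": 0, "ay": 0, "az": 0, "gripper": 0.7},
    {"x": 0, "y": 0, "z": 0, "ax": 0, "ay": 0, "az": 0, "gripper": 0.7}
  ]
}}

```text
clock: 23.22
position: [0.5115, -0.2012, 0.1234]
ee_rot: [0.93, 0.137, 0.338, -0.053]
ft_force: [0.7, -0.9, -3.1]
grip_width: 0.649
grasp_force: 86.3
```

Call:
{"fn": "apply_moves", "kwargs": {
  "rows": [
    {"x": -0.7, "y": 0, "z": 0.8, "ax": 0, "ay": 0, "az": 0, "gripper": 0.7},
    {"x": 0, "y": 0, "z": 0, "ax": 0, "ay": 0, "az": 0, "gripper": 0.7}
  ]
}}

```text
clock: 23.38
position: [0.5115, -0.2012, 0.1224]
ee_rot: [0.93, 0.137, 0.338, -0.053]
ft_force: [0.7, 0.3, -2.5]
grip_width: 0.644
grasp_force: 86.3
```

```bash
python3 - <<'E'
from cfg import *
wrench_now(); seq([('on',*final(.076))]); print(get_obs()['torque'])
E
```

```text
mouth [ 0.5077 -0.2024  0.1005] lean deg 0.09 x az -72.69
now [ 0.5115 -0.2012  0.1224] q [-0.3   0.1   0.94  2.25 -1.12  0.7   0.2 ] t 23.38 F [ 0.7  0.3 -2.5] w 0.644 g 86.3
on: turn [ 0.1 -0.1 -0. ] = 1 x [ 0.11 -0.06 -0.03]; shift [-14.8  -1.1  19.6] = 1 x [-14.8  -1.1  19.6]
[-0.33998181  0.99892803  0.03293208]
```

The rim is at 100.5 mm, below the head's chamfer, with no contact force, so the socket has taken the hexagon. I'll continue down.

Call:
{"fn": "apply_moves", "kwargs": {
  "rows": [
    {"x": -2.6, "y": -0.2, "z": 3, "ax": 0, "ay": 0, "az": 0, "gripper": 0.7},
    {"x": -2.6, "y": 0, "z": 3, "ax": 0, "ay": 0, "az": 0, "gripper": 0.7},
    {"x": 0, "y": 0, "z": 0, "ax": 0, "ay": 0, "az": 0, "gripper": 0.7}
  ]
}}

```text
clock: 23.63
position: [0.5112, -0.2008, 0.1138]
ee_rot: [0.93, 0.137, 0.338, -0.053]
ft_force: [2.4, 0.6, -4.0]
grip_width: 0.639
grasp_force: 86.3
```

Call:
{"fn": "apply_moves", "kwargs": {
  "rows": [
    {"x": -2.6, "y": 0, "z": 3, "ax": 0, "ay": 0, "az": 0, "gripper": 0.7},
    {"x": -2.6, "y": 0, "z": 3, "ax": 0, "ay": 0, "az": 0, "gripper": 0.7},
    {"x": 0, "y": 0, "z": 0, "ax": 0, "ay": 0, "az": 0, "gripper": 0.7}
  ]
}}

```text
clock: 23.88
position: [0.5112, -0.2009, 0.106]
ee_rot: [0.93, 0.137, 0.338, -0.053]
ft_force: [3.0, 0.9, -3.8]
grip_width: 0.642
grasp_force: 86.1
```

Call:
{"fn": "apply_moves", "kwargs": {
  "rows": [
    {"x": -2, "y": 0, "z": 2.4, "ax": 0, "ay": 0, "az": 0, "gripper": 0.7},
    {"x": -1.3, "y": 0, "z": 1.5, "ax": 0, "ay": 0, "az": 0, "gripper": 0.7},
    {"x": 0, "y": 0, "z": 0, "ax": 0, "ay": 0, "az": 0, "gripper": 0.7}
  ]
}}

```text
clock: 24.13
position: [0.5112, -0.201, 0.1012]
ee_rot: [0.93, 0.137, 0.338, -0.053]
ft_force: [3.0, -0.4, -5.2]
grip_width: 0.644
grasp_force: 86.3
```

```bash
python3 - <<'E'
from cfg import *
wrench_now(); seq([('on',*final(.076))]); print(get_obs()['torque'])
E
```

```text
mouth [ 0.5074 -0.2022  0.0793] lean deg 0.09 x az -72.7
now [ 0.5112 -0.201   0.1012] q [-0.24  0.16  0.9   2.27 -1.23  0.71  0.3 ] t 24.13 F [ 3.  -0.4 -5.2] w 0.644 g 86.3
on: turn [ 0.1 -0.1 -0. ] = 1 x [ 0.11 -0.06 -0.03]; shift [-1.  -0.9  3.5] = 1 x [-1.  -0.9  3.5]
[-0.40803999  0.69277919 -0.14100821]
```

Call:
{"fn": "apply_moves", "kwargs": {
  "rows": [
    {"x": -1.1, "y": 0, "z": 1.5, "ax": 0, "ay": 0, "az": 0, "gripper": 0.7},
    {"x": 0, "y": 0, "z": 0, "ax": 0, "ay": 0, "az": 0, "gripper": 0.7}
  ]
}}

```text
clock: 24.3
position: [0.5112, -0.201, 0.0995]
ee_rot: [0.93, 0.137, 0.338, -0.053]
ft_force: [0.5, -0.6, -2.4]
grip_width: 0.64
grasp_force: 86.7
```

Call:
{"fn": "apply_moves", "kwargs": {
  "rows": [
    {"x": -0.6, "y": 0, "z": 0.8, "ax": 0, "ay": 0, "az": 0, "gripper": 0.7},
    {"x": 0, "y": 0, "z": 0, "ax": 0, "ay": 0, "az": 0, "gripper": 0.7}
  ]
}}

```text
clock: 24.47
position: [0.5117, -0.2011, 0.0994]
ee_rot: [0.929, 0.137, 0.339, -0.053]
ft_force: [-2.0, 1.1, 4.5]
grip_width: 0.641
grasp_force: 87.6
```

Call:
{"fn": "apply_moves", "kwargs": {
  "rows": [
    {"x": -0.4, "y": 0, "z": 0.6, "ax": 0, "ay": 0, "az": 0, "gripper": 0.7},
    {"x": 0, "y": 0, "z": 0, "ax": 0, "ay": 0, "az": 0, "gripper": 0.7}
  ]
}}

```text
clock: 24.63
position: [0.5121, -0.2011, 0.0994]
ee_rot: [0.929, 0.137, 0.339, -0.053]
ft_force: [-6.1, 1.7, 11.2]
grip_width: 0.64
grasp_force: 88.5
```

```bash
python3 - <<'E'
from cfg import *
wrench_now(); seq([('on',*final(.076))])
E
```

```text
mouth [ 0.5084 -0.2023  0.0774] lean deg 0.25 x az -72.7
now [ 0.5121 -0.2011  0.0994] q [-0.21  0.17  0.87  2.27 -1.24  0.71  0.32] t 24.63 F [-6.1  1.7 11.2] w 0.64 g 88.5
on: turn [ 0.1 -0.2 -0. ] = 1 x [ 0.1  -0.25 -0.04]; shift [-0.5 -1.4  1.5] = 1 x [-0.5 -1.4  1.5]
```

It's seated: contact came at rim height 77 mm, with about 14 N of downforce and 0.25° of lean. I'll release, back off and plan the grasp from straight above.

Call:
{"fn": "apply_moves", "kwargs": {
  "rows": [
    {"x": 0, "y": 0, "z": 0, "ax": 0, "ay": 0, "az": 0, "gripper": 0.7},
    {"x": 0.4, "y": 0, "z": -0.5, "ax": 0, "ay": 0, "az": 0, "gripper": 0.4},
    {"x": 0, "y": 0, "z": 0, "ax": 0, "ay": 0, "az": 0, "gripper": 0},
    {"x": 0, "y": 0, "z": 0, "ax": 0, "ay": 0, "az": 0, "gripper": 0},
    {"x": 0, "y": 0, "z": 0, "ax": 0, "ay": 0, "az": 0, "gripper": 0}
  ]
}}

```text
clock: 25.05
position: [0.5115, -0.2009, 0.0987]
ee_rot: [0.93, 0.137, 0.338, -0.053]
ft_force: [0.7, 0.5, -0.0]
grip_width: 0.996
grasp_force: 0.0
```

Call:
{"fn": "apply_moves", "kwargs": {
  "rows": [
    {"x": 0, "y": 0, "z": -20, "ax": 0, "ay": 0, "az": 0, "gripper": 0},
    {"x": 0, "y": 0, "z": -30, "ax": 0, "ay": 0, "az": 0, "gripper": 0},
    {"x": 0, "y": 0, "z": -35, "ax": 0, "ay": 0, "az": 0, "gripper": 0},
    {"x": 0, "y": 0, "z": -20, "ax": 0, "ay": 0, "az": 0, "gripper": 0},
    {"x": 0, "y": 0, "z": 0, "ax": 0, "ay": 0, "az": 0, "gripper": 0}
  ]
}}

```text
clock: 25.47
position: [0.4495, -0.2217, 0.1793]
ee_rot: [0.929, 0.136, 0.341, -0.052]
ft_force: [0.6, -0.6, -0.0]
grip_width: 0.999
grasp_force: 0.0
```

```bash
cat >> cfg.py <<'E'
T0=np.array([.508,-.2015,.108])   # top grasp point
def down(az,h=0,xy=None):  # tool down, closing axis azimuth az
    a=np.radians(az); g=T0+[0,0,h]
    if xy is not None: g=np.array([*xy,g[2]])
    return g+[0,0,-.008], Rt([0,0,-1],[np.cos(a),np.sin(a),0])
E
python3 - <<'E'
from cfg import *
o=get_obs(); q=np.array(o['joint_pos']); y=R.from_quat(o['ee_rot']).as_matrix()[:,1]; print('y az',np.degrees(np.arctan2(y[1],y[0])),np.round(q,2)); 
for k in range(-3,6):
    az=-72.7+45*k; w=[0]; q1=go(q,*down(az,.1),w); w1=[0]; q2=go(q1,*down(az),w1); w2=[0]; q3=q2
    for j in range(1,9): q3=go(q3,*down(az-10*j),w2)
    print(k,round(az,1),np.round(w+w1+w2,1),np.round(q2,2),np.round(q3,2))
E
```

```text
y az -73.25471255971372 [-0.18 -0.21  0.88  2.27 -0.67  0.72 -0.11]
-3 -207.7 [ 27.9  12.2 114.7] [-0.64  0.73  1.33  1.87 -0.82  1.23 -2.59] [-0.65  0.06  1.33  2.41 -1.26  0.48 -2.59]
-2 -162.7 [ 0.   0.  64.7] [ 0.03  0.29  0.31  1.85 -0.1   1.02 -2.46] [-0.51  0.73  1.33  2.01 -1.16  1.21 -2.59]
-1 -117.7 [0. 0. 0.] [-0.11  0.3   0.47  1.86 -0.16  1.02 -1.63] [-0.68  0.65  1.29  1.88 -0.69  1.16 -2.59]
0 -72.7 [0. 0. 0.] [-0.22  0.32  0.6   1.86 -0.21  1.02 -0.8 ] [-0.43  0.39  0.87  1.87 -0.34  1.04 -2.08]
1 -27.7 [0. 0. 0.] [-0.28  0.34  0.67  1.86 -0.24  1.02  0.01] [-0.5   0.43  0.97  1.87 -0.4   1.05 -1.25]
2 17.3 [0. 0. 0.] [-0.31  0.35  0.72  1.87 -0.26  1.03  0.82] [-0.54  0.45  1.02  1.87 -0.44  1.06 -0.43]
3 62.3 [0. 0. 0.] [-0.31  0.34  0.71  1.87 -0.26  1.03  1.6 ] [-0.53  0.45  1.01  1.87 -0.43  1.06  0.35]
4 107.3 [ 81.1  92.  159.1] [ 2.17 -0.49 -1.46  2.3  -1.26  0.79 -2.59] [ 2.14  1.03 -1.27  2.39 -1.26  0.07 -2.59]
5 152.3 [ 27.9  12.2 114.7] [-0.64  0.73  1.33  1.87 -0.82  1.23 -2.59] [-0.65  0.06  1.33  2.41 -1.26  0.48 -2.59]
```

```bash
python3 - <<'E'
from cfg import *
seq([('above',*down(-72.7,.1)),('dn',*down(-72.7))])
E
```

```text
now [ 0.4495 -0.2217  0.1793] q [-0.18 -0.21  0.88  2.27 -0.67  0.72 -0.11] t 25.47 F [ 0.6 -0.6 -0. ] w 0.999 g 0.0
above: turn [ -0.1 -40.3  -0.6] = 6 x [-0.01 -6.72 -0.1 ]; shift [ 61.8  -1.9 -20.7] = 2 x [ 30.9  -0.9 -10.3]
dn: turn [0. 0. 0.] = 1 x [0. 0. 0.]; shift [  0.   0. 100.] = 3 x [ 0.   0.  33.3]
```

Call:
{"fn": "apply_moves", "kwargs": {
  "rows": [
    {"x": 0, "y": 0, "z": -8, "ax": 0, "ay": -6.72, "az": -0.1, "gripper": 0},
    {"x": 0, "y": 0, "z": -8, "ax": 0, "ay": -6.72, "az": -0.1, "gripper": 0},
    {"x": 0, "y": 0, "z": 0, "ax": 0, "ay": -6.72, "az": -0.1, "gripper": 0},
    {"x": 0, "y": 0, "z": 0, "ax": 0, "ay": -6.72, "az": -0.1, "gripper": 0},
    {"x": 0, "y": 0, "z": 0, "ax": 0, "ay": -6.72, "az": -0.1, "gripper": 0}
  ]
}}

```text
clock: 25.88
position: [0.442, -0.2213, 0.1874]
ee_rot: [0.986, 0.151, 0.062, -0.012]
ft_force: [0.6, 0.4, -0.4]
grip_width: 0.996
grasp_force: 0.0
```

Call:
{"fn": "apply_moves", "kwargs": {
  "rows": [
    {"x": 0, "y": 0, "z": 0, "ax": 0, "ay": -6.72, "az": -0.1, "gripper": 0},
    {"x": 34, "y": -1, "z": -6, "ax": 0, "ay": 0, "az": 0, "gripper": 0},
    {"x": 34, "y": -1, "z": 0, "ax": 0, "ay": 0, "az": 0, "gripper": 0},
    {"x": 0, "y": 0, "z": 0, "ax": 0, "ay": 0, "az": 0, "gripper": 0},
    {"x": 0, "y": 0, "z": 0, "ax": 0, "ay": 0, "az": 0, "gripper": 0}
  ]
}}

```text
clock: 26.3
position: [0.5071, -0.197, 0.1922]
ee_rot: [0.988, 0.155, 0.005, -0.004]
ft_force: [-0.7, -0.3, -0.2]
grip_width: 1.001
grasp_force: 0.0
```

```bash
python3 - <<'E'
from cfg import *
seq([('dn',*down(-72.7))])
w=snap('wrist','wtop'); s=snap('side','stop')
# wrench top octagon (grey) in the wrist view -> centre at z=.1215
k=w['color'].astype(int); m=((k.max(2)-k.min(2))<18)&(k.max(2)>110)
u,v_=map(int,proj(w,[.508,-.2015,.1215])); print('pred',u,v_)
n,l,st_,ce=cv2.connectedComponentsWithStats(m.astype(np.uint8)); i=l[max(0,v_-22),u] or l[v_,u-25]
print(i,st_[i],ce[i]); x=st_[i]
if i:
    print('bbox centre',onz(w,x[0]+x[2]/2,x[1]+x[3]/2,.1215),'w,h mm',np.linalg.norm(onz(w,x[0],v_,.1215)-onz(w,x[0]+x[2],v_,.1215)),np.linalg.norm(onz(w,u,x[1],.1215)-onz(w,u,x[1]+x[3],.1215)))
    cn=max(cv2.findContours((l==i).astype(np.uint8),0,2)[0],key=cv2.contourArea); print(np.round(cv2.minAreaRect(cn),1) if 0 else cv2.minAreaRect(cn))
E
```

```text
now [ 0.5071 -0.197   0.1922] q [-0.16  0.19  0.51  1.77 -0.11  1.2  -0.87] t 26.3 F [-0.7 -0.3 -0.2] w 1.001 g 0.0
dn: turn [-0.4 -0.7  0.5] = 1 x [-0.4  -0.66  0.52]; shift [-0.4  4.6 92.2] = 3 x [-0.1  1.5 30.7]
pred 288 224
0 [     0      0    560    420 229581] [278.63834986 208.15615839]
```

```bash
python3 - <<'E'
from cfg import *
w=load('wtop'); k=w['color'].astype(int); u,v_=288,224
print([tuple(k[v_,u+d]) for d in(-90,-60,-40,-25,25,40,60,90)])
print([tuple(k[v_+d,u]) for d in(-90,-60,-40,-25,25,40,60,90)])
c=k[v_,u-25]; m=(np.abs(k-c).max(2)<22).astype(np.uint8); m=cv2.morphologyEx(m,cv2.MORPH_OPEN,np.ones((5,5)))
n,l,s,ce=cv2.connectedComponentsWithStats(m); i=l[v_,u-25]; x=s[i]; print(i,x,ce[i])
print('bbox centre',onz(w,x[0]+x[2]/2,x[1]+x[3]/2,.1215))
cn=max(cv2.findContours((l==i).astype(np.uint8),0,2)[0],key=cv2.contourArea); h=cv2.convexHull(cn); r=cv2.minAreaRect(h); print(r,onz(w,*r[0],.1215)); 
f=lambda a,b:np.linalg.norm(onz(w,*a,.1215)-onz(w,*b,.1215)); B=cv2.boxPoints(r); print(f(B[0],B[1]),f(B[1],B[2]))
E
```

```text
[(np.int64(96), np.int64(77), np.int64(58)), (np.int64(100), np.int64(81), np.int64(61)), (np.int64(77), np.int64(63), np.int64(49)), (np.int64(99), np.int64(99), np.int64(94)), (np.int64(98), np.int64(99), np.int64(93)), (np.int64(223), np.int64(182), np.int64(139)), (np.int64(209), np.int64(168), np.int64(126)), (np.int64(218), np.int64(175), np.int64(134))]
[(np.int64(72), np.int64(60), np.int64(49)), (np.int64(109), np.int64(106), np.int64(107)), (np.int64(84), np.int64(85), np.int64(79)), (np.int64(97), np.int64(97), np.int64(93)), (np.int64(97), np.int64(96), np.int64(92)), (np.int64(175), np.int64(141), np.int64(107)), (np.int64(196), np.int64(156), np.int64(115)), (np.int64(159), np.int64(131), np.int64(102))]
5 [ 251  178   75   81 4733] [287.87999155 218.94379886]
bbox centre [ 0.5127199  -0.19982128  0.1215    ]
((288.0, 218.0), (80.0, 74.0), 90.0) [ 0.51297209 -0.1993539   0.1215    ]
0.051944319976744396 0.061487262770071445
```

The wrench sits where expected, within about 1–2 mm in the wrist view. Going down over it, I'll close lightly first and read the side force.

Call:
{"fn": "apply_moves", "kwargs": {
  "rows": [
    {"x": 0.5, "y": 1.5, "z": 35, "ax": -0.4, "ay": -0.7, "az": 0.5, "gripper": 0},
    {"x": 0.5, "y": 1.5, "z": 35, "ax": 0, "ay": 0, "az": 0, "gripper": 0},
    {"x": 0, "y": 0.5, "z": 20, "ax": 0, "ay": 0, "az": 0, "gripper": 0},
    {"x": 0, "y": 0, "z": 0, "ax": 0, "ay": 0, "az": 0, "gripper": 0},
    {"x": 0, "y": 0, "z": 0, "ax": 0, "ay": 0, "az": 0, "gripper": 0}
  ]
}}

```text
clock: 26.82
position: [0.5071, -0.2024, 0.1041]
ee_rot: [0.989, 0.148, 0.0, 0.0]
ft_force: [0.0, -0.0, 0.4]
grip_width: 1.003
grasp_force: 0.0
```

Call:
{"fn": "apply_moves", "kwargs": {
  "rows": [
    {"x": 0, "y": 0, "z": 0, "ax": 0, "ay": 0, "az": 0, "gripper": 0.3},
    {"x": 0, "y": 0, "z": 0, "ax": 0, "ay": 0, "az": 0, "gripper": 0.5},
    {"x": 0, "y": 0, "z": 0, "ax": 0, "ay": 0, "az": 0, "gripper": 0.6},
    {"x": 0, "y": 0, "z": 0, "ax": 0, "ay": 0, "az": 0, "gripper": 0.7},
    {"x": 0, "y": 0, "z": 0, "ax": 0, "ay": 0, "az": 0, "gripper": 0.7}
  ],
  "newtons": 25
}}

```text
clock: 27.23
position: [0.5092, -0.2023, 0.1062]
ee_rot: [0.989, 0.148, 0.002, 0.001]
ft_force: [-2.5, 0.9, 6.8]
grip_width: 0.65
grasp_force: 28.6
```

```bash
python3 - <<'E'
from cfg import *
st(); seq([('dn',*down(-72.7))]); print(get_obs()['torque'])
E
```

```text
grasp pt [ 0.5091 -0.2023  0.1142] az -17.05 tilt 89.69 y [ 0.294 -0.956  0.003]
now [ 0.5092 -0.2023  0.1062] q [-0.13  0.3   0.49  1.85 -0.16  1.03 -0.84] t 27.23 F [-2.5  0.9  6.8] w 0.65 g 28.6
dn: turn [ 0.2 -0.3 -0.2] = 1 x [ 0.18 -0.26 -0.23]; shift [-0.9 -1.1  6.2] = 1 x [-0.9 -1.1  6.2]
[0.04240395 0.37992329 0.03042481]
```

Centred, with under 3 N of side force. I'll grip at 50 N and turn clockwise in stages, watching the moment.

Call:
{"fn": "apply_moves", "kwargs": {
  "rows": [
    {"x": 0, "y": 0, "z": 0, "ax": 0, "ay": 0, "az": 0, "gripper": 0.7},
    {"x": 0, "y": 0, "z": 0, "ax": 0, "ay": 0, "az": 4, "gripper": 0.7},
    {"x": 0, "y": 0, "z": 0, "ax": 0, "ay": 0, "az": 6, "gripper": 0.7},
    {"x": 0, "y": 0, "z": 0, "ax": 0, "ay": 0, "az": 6, "gripper": 0.7},
    {"x": 0, "y": 0, "z": 0, "ax": 0, "ay": 0, "az": 6, "gripper": 0.7}
  ],
  "newtons": 50
}}

```text
clock: 27.65
position: [0.5098, -0.2023, 0.1064]
ee_rot: [0.999, -0.045, 0.003, 0.001]
ft_force: [0.5, 0.3, 5.0]
grip_width: 0.647
grasp_force: 53.1
```

```bash
python3 - <<'E'
from cfg import *
st(); seq([]); print(np.round(get_obs()['torque'],2))
E
```

```text
grasp pt [ 0.5098 -0.2023  0.1144] az -17.81 tilt 89.61 y [-0.09  -0.996  0.001]
now [ 0.5098 -0.2023  0.1064] q [-0.18  0.31  0.56  1.85 -0.19  1.03 -1.21] t 27.65 F [0.5 0.3 5. ] w 0.647 g 53.1
[-0.31 -0.05  0.4 ]
```

Call:
{"fn": "apply_moves", "kwargs": {
  "rows": [
    {"x": 0, "y": 0, "z": 0, "ax": 0, "ay": 0, "az": 6, "gripper": 0.7},
    {"x": 0, "y": 0, "z": 0, "ax": 0, "ay": 0, "az": 6, "gripper": 0.7},
    {"x": 0, "y": 0, "z": 0, "ax": 0, "ay": 0, "az": 6, "gripper": 0.7},
    {"x": 0, "y": 0, "z": 0, "ax": 0, "ay": 0, "az": 4, "gripper": 0.7}
  ]
}}

```text
clock: 27.98
position: [0.5096, -0.2029, 0.1064]
ee_rot: [0.972, -0.235, 0.003, 0.001]
ft_force: [-0.3, -1.7, 6.1]
grip_width: 0.643
grasp_force: 53.2
```

```bash
python3 - <<'E'
from cfg import *
st(); seq([]); print(np.round(get_obs()['torque'],2))
E
```

```text
grasp pt [ 0.5095 -0.2029  0.1144] az -24.38 tilt 89.62 y [-0.457 -0.889 -0.   ]
now [ 0.5096 -0.2029  0.1064] q [-0.24  0.32  0.62  1.86 -0.21  1.03 -1.57] t 27.98 F [-0.3 -1.7  6.1] w 0.643 g 53.2
[-0.74  0.28  0.35]
```

Call:
{"fn": "apply_moves", "kwargs": {
  "rows": [
    {"x": 0, "y": 0, "z": 0, "ax": 0, "ay": 0, "az": 5, "gripper": 0.7},
    {"x": 0, "y": 0, "z": 0, "ax": 0, "ay": 0, "az": 5, "gripper": 0.7},
    {"x": 0, "y": 0, "z": 0, "ax": 0, "ay": 0, "az": 0, "gripper": 0.7}
  ]
}}

```text
clock: 28.23
position: [0.5094, -0.2032, 0.1064]
ee_rot: [0.948, -0.319, 0.003, 0.0]
ft_force: [-2.1, -1.3, 8.2]
grip_width: 0.645
grasp_force: 53.4
```

```bash
python3 - <<'E'
from cfg import *
st(); print(np.round(get_obs()['torque'],2),np.round(get_obs()['ft_force'],1))
E
```

```text
grasp pt [ 0.5093 -0.2031  0.1144] az -25.68 tilt 89.63 y [-0.605 -0.796 -0.001]
[-0.66  0.49 -0.1 ] [-2.1 -1.3  8.2]
```

Call:
{"fn": "apply_moves", "kwargs": {
  "rows": [
    {"x": 0, "y": 0, "z": 0, "ax": 0, "ay": 0, "az": 5, "gripper": 0.7},
    {"x": 0, "y": 0, "z": 0, "ax": 0, "ay": 0, "az": 0, "gripper": 0.7}
  ]
}}

```text
clock: 28.4
position: [0.5093, -0.2032, 0.1064]
ee_rot: [0.933, -0.36, 0.003, 0.0]
ft_force: [-1.2, -1.9, 7.5]
grip_width: 0.646
grasp_force: 53.4
```

```bash
python3 - <<'E'
from cfg import *
st(); print(np.round(get_obs()['torque'],2),np.round(get_obs()['ft_force'],1))
E
```

```text
grasp pt [ 0.5093 -0.2032  0.1144] az -25.56 tilt 89.64 y [-0.672 -0.74  -0.002]
[-0.63  0.56 -0.08] [-1.2 -1.9  7.5]
```

Call:
{"fn": "apply_moves", "kwargs": {
  "rows": [
    {"x": 0, "y": 0, "z": 0, "ax": 0, "ay": 0, "az": 5, "gripper": 0.7},
    {"x": 0, "y": 0, "z": 0, "ax": 0, "ay": 0, "az": 0, "gripper": 0.7}
  ]
}}

```text
clock: 28.57
position: [0.5092, -0.2033, 0.1064]
ee_rot: [0.917, -0.399, 0.003, 0.001]
ft_force: [-2.4, -3.2, 7.9]
grip_width: 0.645
grasp_force: 53.6
```

```bash
python3 - <<'E'
from cfg import *
st(); print(np.round(get_obs()['torque'],2),np.round(get_obs()['ft_force'],1))
E
```

```text
grasp pt [ 0.5092 -0.2033  0.1144] az -33.54 tilt 89.64 y [-0.732 -0.681 -0.001]
[-0.92  0.79  1.36] [-2.4 -3.2  7.9]
```

The moment has jumped to 1.4 N m at 64° of turn, well above the friction, so the cap is on its stop. I'll press a little further to take up the play.

Call:
{"fn": "apply_moves", "kwargs": {
  "rows": [
    {"x": 0, "y": 0, "z": 0, "ax": 0, "ay": 0, "az": 3, "gripper": 0.7},
    {"x": 0, "y": 0, "z": 0, "ax": 0, "ay": 0, "az": 0, "gripper": 0.7}
  ]
}}

```text
clock: 28.73
position: [0.5094, -0.2034, 0.1065]
ee_rot: [0.907, -0.422, 0.003, 0.001]
ft_force: [-1.8, -5.2, 7.5]
grip_width: 0.644
grasp_force: 58.7
```

```bash
python3 - <<'E'
from cfg import *
st(); print(np.round(get_obs()['torque'],2),np.round(get_obs()['ft_force'],1))
E
```

```text
grasp pt [ 0.5093 -0.2034  0.1145] az -39.32 tilt 89.61 y [-0.764 -0.645 -0.001]
[-1.25  0.63  2.36] [-1.8 -5.2  7.5]
```

Call:
{"fn": "apply_moves", "kwargs": {
  "rows": [
    {"x": 0, "y": 0, "z": 0, "ax": 0, "ay": 0, "az": 3, "gripper": 0.7},
    {"x": 0, "y": 0, "z": 0, "ax": 0, "ay": 0, "az": 0, "gripper": 0.7},
    {"x": 0, "y": 0, "z": 0, "ax": 0, "ay": 0, "az": 0, "gripper": 0.7}
  ]
}}

```text
clock: 28.98
position: [0.5099, -0.2041, 0.1066]
ee_rot: [0.896, -0.444, 0.004, 0.001]
ft_force: [0.6, -8.2, 4.2]
grip_width: 0.646
grasp_force: 72.5
```

```bash
python3 - <<'E'
from cfg import *
st(); print(np.round(get_obs()['torque'],2),np.round(get_obs()['ft_force'],1), round(get_obs()['clock'],2))
c=load('wcap'); f=lambda u,v:onz(c,212+u/4-.4,62+v/4-.4,.0)[:2]
a=f(335,440)-f(395,100); print('foot x az approx',np.degrees(np.arctan2(*(f(395,100)-f(335,440))[::-1])))
E
```

```text
grasp pt [ 0.5098 -0.204   0.1146] az -41.69 tilt 89.5 y [-0.795 -0.606 -0.002]
[-1.79 -0.05  3.  ] [ 0.6 -8.2  4.2] 28.98
foot x az approx 14.356284003160669
```

The moment is up to 3 N m with the tool barely moving on, so the cap is hard against the stop. I'll ease off 3° (within the hex play), release and rise straight up.

Call:
{"fn": "apply_moves", "kwargs": {
  "rows": [
    {"x": 0, "y": 0, "z": 0, "ax": 0, "ay": 0, "az": -3, "gripper": 0.7},
    {"x": 0, "y": 0, "z": 0, "ax": 0, "ay": 0, "az": 0, "gripper": 0.4},
    {"x": 0, "y": 0, "z": 0, "ax": 0, "ay": 0, "az": 0, "gripper": 0},
    {"x": 0, "y": 0, "z": 0, "ax": 0, "ay": 0, "az": 0, "gripper": 0},
    {"x": 0, "y": 0, "z": 0, "ax": 0, "ay": 0, "az": 0, "gripper": 0}
  ]
}}

```text
clock: 29.4
position: [0.5085, -0.2018, 0.1048]
ee_rot: [0.907, -0.422, 0.002, -0.0]
ft_force: [-0.3, 0.1, -0.1]
grip_width: 1.001
grasp_force: 0.0
```

Call:
{"fn": "apply_moves", "kwargs": {
  "rows": [
    {"x": 0, "y": 0, "z": -15, "ax": 0, "ay": 0, "az": 0, "gripper": 0},
    {"x": 0, "y": 0, "z": -30, "ax": 0, "ay": 0, "az": 0, "gripper": 0},
    {"x": 0, "y": 0, "z": -35, "ax": 0, "ay": 0, "az": 0, "gripper": 0},
    {"x": 0, "y": 0, "z": -35, "ax": 0, "ay": 0, "az": 0, "gripper": 0},
    {"x": 0, "y": 0, "z": 0, "ax": 0, "ay": 0, "az": 0, "gripper": 0}
  ]
}}

```text
clock: 29.82
position: [0.5104, -0.203, 0.2259]
ee_rot: [0.906, -0.422, 0.006, -0.001]
ft_force: [0.9, -0.5, -0.3]
grip_width: 1.002
grasp_force: 0.0
```

Call:
{"fn": "apply_moves", "kwargs": {
  "rows": [
    {"x": 0, "y": 0, "z": -35, "ax": 0, "ay": 0, "az": 0, "gripper": 0},
    {"x": 0, "y": 0, "z": 0, "ax": 0, "ay": 0, "az": 0, "gripper": 0},
    {"x": 0, "y": 0, "z": 0, "ax": 0, "ay": 0, "az": 0, "gripper": 0},
    {"x": 0, "y": 0, "z": 0, "ax": 0, "ay": 0, "az": 0, "gripper": 0}
  ]
}}

```text
clock: 30.15
position: [0.5078, -0.2015, 0.254]
ee_rot: [0.907, -0.422, 0.001, -0.0]
ft_force: [-0.3, -0.8, -0.2]
grip_width: 1.002
grasp_force: 0.0
```

```bash
python3 - <<'E'
from cfg import *
st(); seq([])
w=snap('wrist','wend'); k=w['color'].astype(int)
X=np.array([.5085,-.2015]); 
# unwrap: brightness on ring radii around the axis at flange-lug height, every 4 deg
for rad,z in((.0335,.074),(.036,.074)):
    print(rad,[(a,int(k[int(round(p[1])),int(round(p[0]))].max())) for a in range(-180,180,6) for p in [proj(w,[X[0]+rad*np.cos(np.radians(a)),X[1]+rad*np.sin(np.radians(a)),z])] if 0<=p[0]<560 and 0<=p[1]<420 and k[int(round(p[1])),int(round(p[0]))].max()<90])
# octagon top of the wrench: edges
sat=(k.max(2)-k.min(2)); m=((sat<14)&(k.max(2)>85)).astype(np.uint8); m=cv2.morphologyEx(m,cv2.MORPH_OPEN,np.ones((5,5)))
u,v_=map(int,proj(w,[*X,.121])); print(u,v_)
n,l,s,ce=cv2.connectedComponentsWithStats(m)
ids=set(l[v_-25:v_+26,u-25:u+26].ravel())-{0}
for i in ids: 
    if s[i][4]>300: print(s[i],ce[i],onz(w,*ce[i],.121))
E
```

```text
grasp pt [ 0.5078 -0.2015  0.262 ] az -22.12 tilt 89.85 y [-0.765 -0.644 -0.001]
now [ 0.5078 -0.2015  0.254 ] q [-0.36  0.17  0.74  1.69 -0.12  1.33 -2.04] t 30.15 F [-0.3 -0.8 -0.2] w 1.002 g 0.0
0.0335 [(-162, 77), (-156, 89), (-72, 54), (-66, 72), (48, 89)]
0.036 [(-168, 78), (-72, 44), (-66, 66), (42, 87), (48, 77), (54, 80), (60, 66), (138, 89)]
280 199
[ 249  158   78   70 3008] [284.86635638 195.29953457] [ 0.50800218 -0.20671302  0.121     ]
```

The cap's lug now shows near -70°, where it began at -12.6°. That is about 58° of turn, which matches 64° at the tool less the hex play. The wrench stands on the cap and the arm is clear, so I'm handing in.

```bash
python3 -c "
from workcell import *
print(hand_in())"
```

```text
the job is handed in; nothing more can be done
None
```

I handed the job in at about 30 s of the 64 s. The wrench is turned over, seated mouth down on the cap and released, and the cap was turned clockwise until it hit its stop (about 3 N m). The hand-in gave no verdict, and the arm stayed clear of the oil can, pliers, tape measure and screwdriver, though I didn't re-measure them at the end.

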